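# Pack the parts tray level, stroke it with the ruler and slide it under the riser

## Robot

A 6-joint arm with a two-finger parallel gripper is mounted at the origin on a cart in front of the work surface, level with it; the furniture and walls round the work are solid. World frame = base frame: x ahead of the robot, y to its left, z up, the work surface at z = 0. Lengths are in m, angles in degrees, forces in N, time in s.
With the tool pointing down it reaches from about 0.35 to 0.875 m from the base axis. Payload 4.2 kg.
Tool frame: the origin (TCP) lies midway between the tips of the shut fingers; the grasp point (between the pads) lies 19 mm behind it; z points along the fingers, y is the line along which they close (so a half turn about z gives the same grasp; the last joint's range is limited). The gripper opens to 87 mm and grips with 3 to 60 N. Pads are 19 mm wide; open, the fingers measure 117 mm over their backs; the gripper's body (75 mm by 190 mm) begins 51 mm behind the grasp point.
Start: joints at [-53.423, 22.042, 0.453, 0, -68.411, -14.817], TCP at [0.232, -0.58, 0.223] pointing down, gripper open.
Joint ranges: [-179.83, 179.83], [-69.29, 118.12], [-61.27, 80.66], [-181.25, 117.63], [-171.15, -9.14], [-177.46, 177.46]. Speed limits (degrees/s): [159.86, 159.86, 180, 180, 180, 180].

## Interface

Orientations are given as a 3x3 rotation matrix whose columns are the frame's x, y, z axes.
In Python, from station import r gives the robot as it stands.
- The arm moves only by the shell command python3 steer.py 'ROWS'. ROWS is a JSON list of rows, 1 to 8 of them, each an object with the fields finger_gap (the opening from 0.0 (shut) to 1.0 (fully open)), pos (a list: dx, dy, dz in normalised numbers (1 is 1 m)), turn_vec (a list: a rotation vector rx, ry, rz in a scale on which 1.0 is 90 degrees); a field left out counts as zero (the opening has to be given); each row is the pose to reach, as a shift and turn from the pose commanded when the command began, along the tool's axes at that moment; what a row does not reach only later rows make up. A row lasts 1/10 s, in which the tool goes at most 0.05 m and 8.59 degrees, less where a joint would pass 70% of its speed; a pose out of reach is approached as far as the arm can. The fingers move at their own pace and stop on an object; the grip force is fixed at half the most. Time passes only in rows, so rows that do not move let the fingers close. It prints the time, the measured TCP pose, the force, the opening and the grip force at its end. Shift and turn numbers lie between -1 and 1, and a call with a number outside is refused. Input that does not fit is refused with a message, and nothing moves.
- r.sense(): the state, without advancing time (a new reading comes with each control period).
- r.capture(name): name is "side" or "top" or "wrist"; returns a dict with "pixels" (420x560x3 uint8, red, green, blue), "z_map" (420x560 float32, m along the optical axis (not along the pixel's ray), 0 where there is no reading), "K" (3x3 intrinsics, pixels), "world_from_camera" (4x4, takes a point from camera to world coordinates). Camera axes: x right, y up, looking along -z (the intrinsics and any distortion apply to the point x, -y, -z); pixel columns grow to the right and rows downward; lengths in m; the calibration is good to about 2 mm. A picture is of the moment at which its call begins.
- r.finish_job(): hands the job in; it is judged then, once.
The state is a dict: "time_s": time; "joints": joint angles; "joint_velocities": joint speeds; "effort": joint torques, N m; "tcp_pos": TCP position; "ee_rot": TCP orientation; "wrist_force": force on the tool from outside, world axes, zero at the start; "moment": the same for the moment, N m; "gripper_width": opening from 0.0 (shut) to 1.0 (fully open); "gripper_force": force on a finger pad.
Only numpy, scipy, OpenCV 4.12 (cv2) and the standard library are available. Lean on these libraries where they do the work, as an engineer would, in place of code of your own. Each camera call takes 0.05 s, during which the arm holds its last target. There are 200 camera calls.

## Task

Pack the three-bay wooden tray so that nothing stands above its rim: beside the screw tin and the memory sticks that are already in it, stand the earbud case (upright, as it stands now) and lay the card case (flat) on the floors of the two outer bays, each in the bay whose depth suits it and not on top of a stick. Then check it with the ruler: lay it flat across both side walls, draw it along in touch with the rim from the back edge over the middle to the front (handle) edge, and lay it flat back on top of the riser shelf. Finally slide the tray squarely under the riser until it meets the bar at the back, handle towards you, without disturbing the mouse, the phone or the tape roll.

Things in the scene. Friction and masses are not known exactly. Their poses are not given: they have to be found in the camera images.
- tray: Open pale wooden tray (all sizes here in mm), loose, 0.6 kg, 132 (x) x 236 (y) x 53 high, outer walls and dividers 5 thick. Origin: centre of its underside; x to the back, y to its left, z up. Three bays side by side along y, each 122 (x) x 72 (y) inside, with floors at different heights: 5, 26 and 38 from left to right. Bar handle in front.
- left_bay (a point): Middle of the floor of the tray's left bay, at tray (0, +77, 5): 48 below the rim. A memory stick lies along its back wall (x 36 to 60), so the free part is centred near x = -12; open the fingers only part way in there.
- middle_bay (a point): Middle of the floor of the tray's middle bay, at tray (0, 0, 26): 27 below the rim. The screw tin already lies there.
- right_bay (a point): Middle of the floor of the tray's right bay, at tray (0, -77, 38): 15 below the rim. A memory stick lies along its back wall (x 36 to 60), so the free part is centred near x = -12.
- tray_handle (a point): Middle of the tray's dark bar handle, at tray (-104, 0, 32): round bar 10 thick, 100 long along y, 33 clear between it and the tray's face, so pinch it from above with the fingers part open. Axes as the tray's.
- riser: Low wooden riser shelf, fixed, behind the tray. Origin: on the desk under its centre; x to the back, y left. Board 116 (x) x 288 (y), underside at z = 59, top at z = 71. Dark side legs leave 256 clear between them. A dark bar across the back is the stop, front face at x = +49: the tray, square under the board, meets it with its origin at x = -17 and its front 25 out of the shelf.
- ruler: Aluminium 30 cm ruler, 0.09 kg: flat blade 36 (x) x 300 (y) x 3, with a raised grip spine along its middle, 12 wide (x), 250 long, top at z = 21. Origin: centre of the underside. At first it lies on top of the riser, along the riser's y.
- earbuds: Grey ear bud charging case standing upright on the desk: 23 (x) x 60 (y) x 45 high, rounded, lid does not open. Origin: centre of the underside. Grasp across x. 45 g.
- tin: Round white screw tin with a red label, 54 across, 23 high (metal to 21), lid does not open, already in the tray's middle bay: leave it there. Origin: centre of the underside. 85 g.
- card_case: Flat blue and grey memory card case, 42 (x) x 58 (y) x 11 high, lid does not open. Origin: centre of the underside. Grasp across x. 22 g.
- stick_a: Black memory stick 54 (x) x 18 (y) x 9 lying on the floor of the tray's left bay along the back wall. Origin: centre of the underside.
- stick_b: Orange memory stick 54 (x) x 18 (y) x 9 lying on the floor of the tray's right bay along the back wall. Origin: centre of the underside.
- mouse: Black computer mouse, 125 x 68 x 42 high, on the desk at the left. Leave it alone.
- phone: Black phone lying flat, 148 x 72 x 8, on the desk at the right. Leave it alone.
- tape: Black roll of tape lying flat, 58 across, 19 high, on the desk at the right. Leave it alone.

How it is judged (in metres and radians):
On the way, in this order (a step that is already met when the one before it is completed fails the run):
1. earbud case and card case are released on the floors of the left and right bays, the tin is still on that of the middle one, nothing stands above the rim (y of earbuds in the frame of tray between 0.047 and 0.107 m and x of earbuds in the frame of tray between -0.055 and 0.055 m and z of earbuds in the frame of tray between 0.001 and 0.008 m and angle between each of earbuds, tin, card_case's own z axis and vertical below 0.08 rad and contact force between the fingers and earbuds below 0.2 N and y of tin in the frame of tray between -0.03 and 0.03 m and x of tin in the frame of tray between -0.055 and 0.055 m and z of tin in the frame of tray between 0.022 and 0.029 m and contact force between the fingers and tin below 0.2 N and y of card_case in the frame of tray between -0.107 and -0.047 m and x of card_case in the frame of tray between -0.055 and 0.055 m and z of card_case in the frame of tray between 0.034 and 0.041 m and contact force between the fingers and card_case below 0.2 N and y of stick_a in the frame of tray between 0.041 and 0.113 m and x of stick_a in the frame of tray between -0.061 and 0.061 m and z of each of stick_a, stick_b in the frame of tray below 0.043 m and y of stick_b in the frame of tray between -0.113 and -0.041 m and x of stick_b in the frame of tray between -0.061 and 0.061 m), for 0.2 s.
2. the ruler, flat across the tray, touches the rim at the back part (x of ruler in the frame of tray between 0.025 and 0.08 m and y of ruler in the frame of tray between -0.032 and 0.032 m and z of ruler in the frame of tray between 0.049 and 0.057 m and angle between the y axis of ruler and the y axis of tray, either way round below 0.15 rad and contact force between ruler and tray above 0.2 N), for 0.1 s.
3. the ruler, in touch with the rim, passes the middle (x of ruler in the frame of tray between -0.02 and 0.02 m and y of ruler in the frame of tray between -0.032 and 0.032 m and z of ruler in the frame of tray between 0.049 and 0.057 m and angle between the y axis of ruler and the y axis of tray, either way round below 0.15 rad and contact force between ruler and tray above 0.2 N), for 0.1 s.
4. the ruler, in touch with the rim, reaches the front part (x of ruler in the frame of tray between -0.08 and -0.025 m and y of ruler in the frame of tray between -0.032 and 0.032 m and z of ruler in the frame of tray between 0.049 and 0.057 m and angle between the y axis of ruler and the y axis of tray, either way round below 0.15 rad and contact force between ruler and tray above 0.2 N), for 0.1 s.
5. the ruler lies flat and released on top of the riser (x of ruler in the frame of riser between -0.055 and 0.055 m and y of ruler in the frame of riser between -0.08 and 0.08 m and z of ruler in the frame of riser between 0.067 and 0.075 m and angle between ruler's own z axis and vertical below 0.08 rad and contact force between the fingers and ruler below 0.2 N), for 0.2 s.
At the end, for the whole second after the job is handed in: Tray flat under the riser: 8 mm or less from the stop, centred to 16 mm, square to 0.12 rad. Earbud case (left bay), tin (middle), card case (right) within 3 mm of the floor and 0.08 rad of level; sticks in their bays, below the rim. Ruler flat on the riser. All released and still (all of step 1 and all of step 5 and x of tray in the frame of riser between -0.025 and -0.005 m and y of tray in the frame of riser between -0.016 and 0.016 m and angle between the y axis of tray and the y axis of riser, either way round below 0.12 rad and angle between tray's own z axis and vertical below 0.05 rad and linear speed of each of tray, ruler, earbuds, tin, card_case below 0.02 m/s); the robot touches nothing.
It fails at once if the mouse is shifted by more than 3 cm (distance of mouse from where it was at the start of the episode above 0.03 m).
It fails at once if the phone is shifted by more than 3 cm (distance of phone from where it was at the start of the episode above 0.03 m).
It fails at once if the tape roll is shifted by more than 3 cm (distance of tape from where it was at the start of the episode above 0.03 m).
It also fails if it takes over 72 s, if anything falls off the work surface, if the arm or the gripper's body presses on something with over 40 N, if the wrist force passes 120 N, or if a joint passes its speed limit or range.

## Working session

There is one attempt and no reset: what is moved stays moved. The work goes in short steps, Python scripts to look and compute and a shell command to move; the robot and the scene stay as the last step left them, time stands still between calls to the robot, and variables do not carry over. Pictures are saved under pics/ and viewed, at most 11 in all, crops included, and the job is handed in when it is done.

```bash
ls; mkdir -p pics
python3 - <<'E'
from station import r
import cv2,numpy as np
s=r.sense();print(s['time_s'],s['tcp_pos'],np.round(s['ee_rot'],3).tolist())
ims=[]
for n in ['top','side']:
    c=r.capture(n);np.savez(f'/tmp/{n}0.npz',**c);ims.append(c['pixels'][...,::-1]);print(n,c['K'].tolist(),np.round(c['world_from_camera'],3).tolist())
    cv2.imwrite(f'pics/{n}0.png',ims[-1])
E
```

```text
pics
station.py
steer.py
0.0 [ 0.23151281 -0.57991215  0.22148248] [[-0.929, -0.371, -0.001], [-0.371, 0.929, 0.002], [0.0, 0.002, -1.0]]
top [[492.51113884444817, 0.0, 270.58595114709095], [0.0, 492.51113884444817, 203.42583161909386], [0.0, 0.0, 1.0]] [[0.016, 0.986, -0.165, 0.331], [-1.0, 0.018, 0.007, 0.081], [0.01, 0.165, 0.986, 1.501], [0.0, 0.0, 0.0, 1.0]]
side [[514.1700614617907, 0.0, 278.0468617273756], [0.0, 514.1700614617907, 216.9344207979832], [0.0, 0.0, 1.0]] [[-0.998, 0.031, -0.061, 0.469], [-0.067, -0.554, 0.83, 1.273], [-0.008, 0.832, 0.555, 0.891], [0.0, 0.0, 0.0, 1.0]]
```

View pics/top0.png

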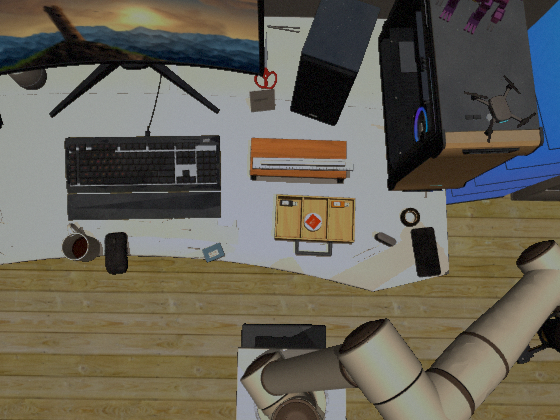

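View pics/side0.png

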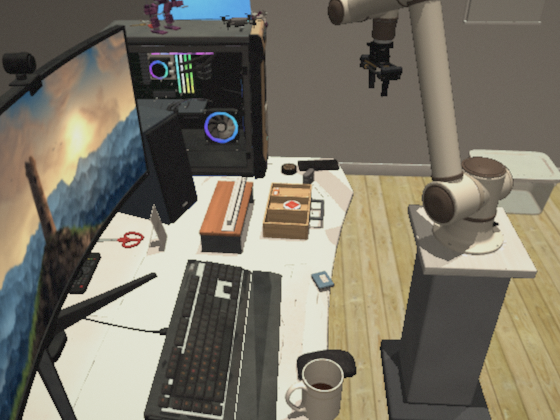

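Top view: tray about (315,218), riser (298,160) with the ruler at (302,165), card case (213,252), ear buds (386,239), tape (410,217), phone (426,251). The mouse is at (117,252). I'll measure them now.

```bash
cat > h.py <<'E'
import numpy as np,cv2
def pts(c):
    z=c['z_map'];K=c['K'];v,u=np.mgrid[:z.shape[0],:z.shape[1]]
    p=np.stack([(u-K[0,2])/K[0,0]*z,-(v-K[1,2])/K[1,1]*z,-z],-1)
    T=c['world_from_camera'];return p@T[:3,:3].T+T[:3,3]
def rect(xy):
    (c,s,a)=cv2.minAreaRect((np.asarray(xy)*1000).astype(np.float32));
    return np.round(c,1),np.round(s,1),round(a,1)
def blob(c,box,zlo,zhi,col=None):
    u0,v0,u1,v1=box;P=pts(c)[v0:v1,u0:u1];m=(c['z_map'][v0:v1,u0:u1]>0)&(P[...,2]>zlo)&(P[...,2]<zhi)
    if col is not None: m&=col(c['pixels'][v0:v1,u0:u1].astype(int))
    n,l,st,_=cv2.connectedComponentsWithStats(m.astype(np.uint8))
    if n<2: return None
    m=l==1+np.argmax(st[1:,4]);q=P[m];return (*rect(q[:,:2]),len(q),np.round(q.mean(0)*1000,1),np.round(np.percentile(q[:,2],[5,50,95])*1000,1))
def base(p): return np.array(p)
def totool(s,target):  # world target TCP -> tool-axes shift
    return np.round(s['ee_rot'].T@(np.array(target)-s['tcp_pos']),4)
E
python3 - <<'E'
import numpy as np
from h import *
t=dict(np.load('/tmp/top0.npz'));s=dict(np.load('/tmp/side0.npz'))
B={'tray rim':((262,185,368,262),.046,.062),'riser':((238,130,362,190),.062,.078),'ruler':((238,130,362,190),.079,.11),'card':((195,235,232,270),.006,.03),'ear':((370,225,400,252),.02,.06),'tape':((398,202,425,230),.01,.03),'handle':((285,240,345,262),.02,.045)}
for k,(b,l,h) in B.items():print('top',k,blob(t,b,l,h))
P=pts(t);print('desk z',np.median(P[225:235,250:262,2]), P[252,213],P[239,386])
S={'card':((300,262,345,300),.006,.03),'ear':((298,165,320,190),.015,.06),'tray rim':((255,175,330,245),.046,.062),'ruler':((195,170,265,260),.079,.11),'riser':((195,170,265,260),.062,.078),'handle':((308,190,330,235),.02,.045)}
for k,(b,l,h) in S.items():print('side',k,blob(s,b,l,h))
for n,c,b in (('top',t,(180,180,450,290)),('side',s,(190,150,350,300))):
    u0,v0,u1,v1=b;im=c['pixels'][v0:v1,u0:u1,::-1];f=min(800/im.shape[1],600/im.shape[0]);cv2.imwrite(f'pics/{n}crop.png',cv2.resize(im,None,fx=f,fy=f,interpolation=cv2.INTER_CUBIC))
E
```

```text
top tray rim (array([533.1, -63.7]), array([234.5, 132.4]), 88.3, 422, array([514.1, -96.1,  52.7]), array([47.2, 52.7, 58. ]))
top riser (array([711. , -19.1]), array([306.1, 118.8]), 88.8, 3172, array([711.7, -11.5,  71.5]), array([66. , 71.6, 76.5]))
top ruler (array([692.9, -24. ]), array([ 22.1, 248.6]), 0.9, 422, array([690.4, -23.3,  90.4]), array([80.9, 91.2, 96.5]))
top card (array([429.6, 241.6]), array([44.6, 57.7]), 23.7, 250, array([428.5, 241.1,  10.9]), array([ 7. , 10.6, 15.5]))
top ear (array([ 476. , -275.2]), array([58.4, 22.7]), 63.9, 166, array([ 474.9, -273.4,   41.6]), array([25.4, 43.6, 48.3]))
top tape (array([ 546.2, -357. ]), array([53.7, 56.7]), 0.8, 191, array([ 546.1, -356.6,   18.3]), array([13. , 18.2, 23.8]))
top handle (array([446.1, -62.2]), array([121.4,  43.6]), 88.4, 231, array([441.1, -58.5,  36. ]), array([29.3, 36.2, 42.4]))
desk z 0.0004055405435628989 [0.42910401 0.24087354 0.00758672] [ 0.47431189 -0.27594586  0.03966655]
side card (array([428.6, 239.7]), array([45., 61.]), 23.4, 261, array([429. , 242.5,  11.4]), array([ 7.4, 11.6, 14.5]))
side ear (array([ 483.4, -226.2]), array([167. ,  45.1]), 86.4, 227, array([ 480.3, -231.5,   39.5]), array([18.6, 41.6, 52.6]))
side tray rim (array([533.6, -63.9]), array([248.7, 132.2]), 88.3, 784, array([534.1, -56.5,  51.1]), array([46.6, 50.9, 55.8]))
side ruler (array([693. , -22.8]), array([253. ,  16.2]), 89.9, 239, array([690.3,  -9.6,  91. ]), array([81.3, 92.3, 96. ]))
side riser (array([711.6, -21.6]), array([317. , 117.2]), 89.0, 1917, array([711.8,   9. ,  72.4]), array([67.8, 72.6, 76.4]))
side handle (array([446. , -70.4]), array([139.2,  43.1]), 88.2, 152, array([443. , -55.8,  35.9]), array([30.4, 36.4, 40.3]))
```

View pics/topcrop.png

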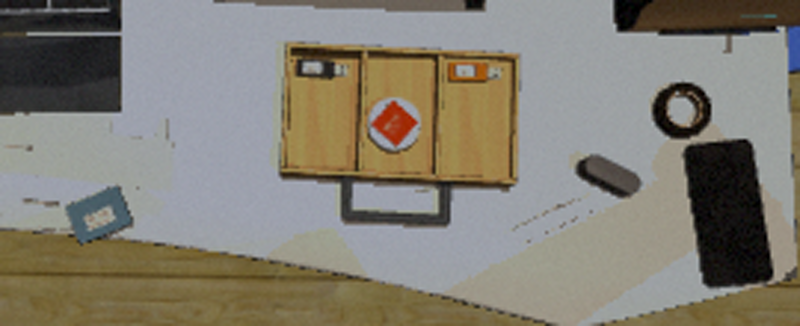

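The crop confirms the yaws: the card is tilted at (100,213), the ear buds at (608,176), and the tray is nearly square at (400,118) with both sticks at its back wall. Next I'll measure the riser by its orange colour and compute the first moves.

Run:
```python
import numpy as np
from h import *
from station import r
t=dict(np.load('/tmp/top0.npz'));s=dict(np.load('/tmp/side0.npz'))
org=lambda p:(p[...,0]>1.5*p[...,2])&(p[...,0]>70)
print('riser',blob(t,(238,130,362,190),.060,.080,org),blob(s,(195,170,265,260),.060,.080,org))
wh=lambda p:(p.min(-1)>100)
print('blade',blob(t,(238,130,362,190),.062,.1,wh))
for n,c,b in(('t',t,(262,185,368,262)),):
    print('tray wood',blob(c,b,.0,.062,lambda p:(p[...,0]>1.4*p[...,2])&(p[...,0]>60)))
st=r.sense()
print('ear hover',totool(st,[.476,-.275,.12]))
```

```text
riser (array([711.4,  -8.8]), array([285.1, 118.6]), 89.4, 2455, array([718.7,  -7.4,  71.1]), array([65.8, 71.2, 76.3])) (array([711.1,  -7.5]), array([289.3, 117.2]), 88.4, 1494, array([718.1,  14.2,  71.9]), array([67.5, 72.2, 75.4]))
blade (array([693.2, -23.5]), array([ 34.4, 296.1]), 0.2, 889, array([692.3, -23.2,  80.3]), array([70. , 76.1, 95.2]))
tray wood (array([537.4, -62.4]), array([235.9, 141.6]), 88.5, 2941, array([533.1, -68.4,  30.1]), array([ 2.9, 33. , 55. ]))
ear hover [-0.3401  0.1925  0.1019]
```

Careful with the scale: turns go in shares of 90 degrees. That gives: -42.1 degrees / 90 = -0.4678.

```bash
python3 steer.py '[{"finger_gap": 0.6,"pos": [-0.34,0.1925,0.08],"turn_vec": [0,0,-0.4678]},{"finger_gap": 0.6,"pos": [-0.34,0.1925,0.08],"turn_vec": [0,0,-0.4678]},{"finger_gap": 0.6,"pos": [-0.34,0.1925,0.08],"turn_vec": [0,0,-0.4678]},{"finger_gap": 0.6,"pos": [-0.34,0.1925,0.08],"turn_vec": [0,0,-0.4678]},{"finger_gap": 0.6,"pos": [-0.34,0.1925,0.08],"turn_vec": [0,0,-0.4678]},{"finger_gap": 0.6,"pos": [-0.34,0.1925,0.08],"turn_vec": [0,0,-0.4678]},{"finger_gap": 0.6,"pos": [-0.34,0.1925,0.08],"turn_vec": [0,0,-0.4678]},{"finger_gap": 0.6,"pos": [-0.34,0.1925,0.08],"turn_vec": [0,0,-0.4678]}]'
python3 steer.py '[{"finger_gap": 0.6},{"finger_gap": 0.6}]'
python3 - <<'E'
from station import r
from h import *
s=r.sense();print(s['joints'],np.degrees(np.arctan2(*s['ee_rot'][[1,0],1])),totool(s,[.476,-.275,.11]))
c=r.capture('wrist');np.savez('/tmp/w1.npz',**c);cv2.imwrite('pics/w1.png',c['pixels'][...,::-1])
E
```

```text
time_s: 0.9
tcp_pos: [0.4768, -0.2737, 0.142]
ee_rot: [[-0.44, -0.898, -0.0], [-0.898, 0.44, 0.0], [0.0, 0.001, -1.0]]
wrist_force: [0.7, -0.3, 0.5]
gripper_width: 0.602
gripper_force: 0.0
time_s: 1.1
tcp_pos: [0.4764, -0.2745, 0.1419]
ee_rot: [[-0.438, -0.899, -0.002], [-0.899, 0.438, 0.0], [0.0, 0.002, -1.0]]
wrist_force: [-0.8, -0.4, 0.0]
gripper_width: 0.604
gripper_force: 0.0
[-1.30554869e+01  1.90264857e+01 -1.66996198e+01 -4.63548813e-03
 -5.43715446e+01 -1.29412937e+01] 154.0005006156599 [0.0006 0.     0.0319]
```

View pics/w1.png

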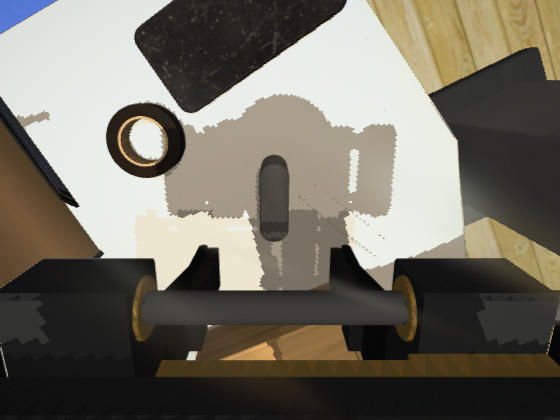

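The wrist view shows the case upright at (274,197), centred between the fingers at columns 205 and 343. I'll check its position from the wrist depth before descending.

Run:
```python
from h import *
c=dict(np.load('/tmp/w1.npz'));print(blob(c,(250,150,300,243),.025,.055))
```

```text
(array([ 476. , -277.7]), array([59.8, 22.5]), 64.5, 2277, array([ 474.3, -279.6,   43.6]), array([37.2, 44.3, 45.6]))
```

```bash
python3 steer.py '[{"finger_gap": 0.6,"pos": [0.002,0,0.04]},{"finger_gap": 0.6,"pos": [0.002,0,0.08]},{"finger_gap": 0.6,"pos": [0.002,0,0.11]},{"finger_gap": 0.6,"pos": [0.002,0,0.128]},{"finger_gap": 0.6,"pos": [0.002,0,0.128]},{"finger_gap": 0,"pos": [0.002,0,0.128]},{"finger_gap": 0,"pos": [0.002,0,0.128]},{"finger_gap": 0,"pos": [0.002,0,0.128]}]'
python3 steer.py '[{"finger_gap": 0},{"finger_gap": 0},{"finger_gap": 0,"pos": [0,0,-0.05]},{"finger_gap": 0,"pos": [0,0,-0.1]},{"finger_gap": 0,"pos": [0,0,-0.1]},{"finger_gap": 0,"pos": [0,0,-0.1]}]'
python3 - <<'E'
from station import r
from h import *
s=r.sense();print(totool(s,[.5237,.0135,s['tcp_pos'][2]]),s['gripper_force'])
E
```

```text
time_s: 1.95
tcp_pos: [0.4761, -0.278, 0.0161]
ee_rot: [[-0.441, -0.898, 0.003], [-0.898, 0.441, -0.001], [-0.001, -0.003, -1.0]]
wrist_force: [-0.4, -0.2, -0.7]
gripper_width: 0.408
gripper_force: 0.0
time_s: 2.55
tcp_pos: [0.4758, -0.2773, 0.116]
ee_rot: [[-0.441, -0.898, 0.003], [-0.898, 0.441, -0.0], [-0.001, -0.003, -1.0]]
wrist_force: [-0.7, -0.1, -0.7]
gripper_width: 0.242
gripper_force: 30.0
[-2.821e-01  8.520e-02  1.000e-04] 29.99107559604454
```

To row units: -24.4 degrees / 90 = -0.2711.

```bash
python3 steer.py '[{"finger_gap": 0,"pos": [-0.282,0.0852,0],"turn_vec": [0,0,-0.2711]},{"finger_gap": 0,"pos": [-0.282,0.0852,0],"turn_vec": [0,0,-0.2711]},{"finger_gap": 0,"pos": [-0.282,0.0852,0],"turn_vec": [0,0,-0.2711]},{"finger_gap": 0,"pos": [-0.282,0.0852,0],"turn_vec": [0,0,-0.2711]},{"finger_gap": 0,"pos": [-0.282,0.0852,0],"turn_vec": [0,0,-0.2711]},{"finger_gap": 0,"pos": [-0.282,0.0852,0],"turn_vec": [0,0,-0.2711]},{"finger_gap": 0,"pos": [-0.282,0.0852,0],"turn_vec": [0,0,-0.2711]},{"finger_gap": 0,"pos": [-0.282,0.0852,0],"turn_vec": [0,0,-0.2711]}]'
python3 steer.py '[{"finger_gap": 0},{"finger_gap": 0}]'
python3 - <<'E'
from station import r
from h import *
s=r.sense();print(totool(s,[.5237,.0135,s['tcp_pos'][2]]))
c=r.capture('wrist');np.savez('/tmp/w2.npz',**c);a=c['pixels'][...,::-1]
d=r.capture('side');np.savez('/tmp/s2.npz',**d);b=cv2.resize(d['pixels'][130:270,190:350,::-1],None,fx=2.5,fy=2.5)
a=cv2.resize(a,(400,300));cv2.imwrite('pics/ws2.png',np.hstack([np.vstack([a,np.zeros((50,400,3),np.uint8)]),b]))
E
```

```text
time_s: 3.35
tcp_pos: [0.5217, 0.0141, 0.1128]
ee_rot: [[-0.028, -1.0, -0.004], [-1.0, 0.028, -0.001], [0.001, 0.004, -1.0]]
wrist_force: [0.1, -1.5, -1.4]
gripper_width: 0.243
gripper_force: 30.0
time_s: 3.55
tcp_pos: [0.5223, 0.012, 0.1139]
ee_rot: [[-0.032, -0.999, -0.002], [-0.999, 0.032, -0.0], [0.0, 0.002, -1.0]]
wrist_force: [0.2, -0.2, -1.8]
gripper_width: 0.243
gripper_force: 30.0
[-0.0015 -0.0013 -0.    ]
```

View pics/ws2.png

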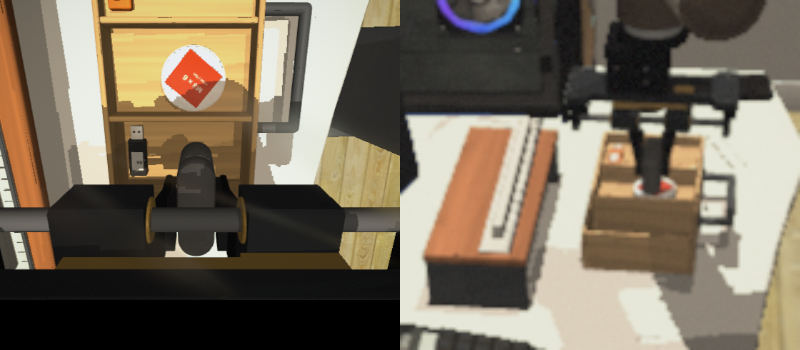

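The wrist view shows the case between the fingers over the left bay, with stick_a at (137,150), the tin at (193,76) and the divider at row 118. I'll measure the case and the divider from the wrist depth.

Run:
```python
from h import *
c=dict(np.load('/tmp/w2.npz'));P=pts(c);R=P
# full-res: case col ~ 197*1.4=276
for v in range(190,360,12):print(v,np.round(P[v,268:284].mean(0)*1000,1), c['pixels'][v,276])
# rim
print('col200', [(v,*np.round(P[v,200]*1000,0)) for v in range(150,190,4)])
m=(P[...,2]>.048)&(P[...,2]<.058)
q=P[m][:,:2];print(rect(q),len(q),np.round(np.percentile(q*1000,[1,99],axis=0)))
```

```text
190 [521.1   1.5   5.1] [152 116  69]
202 [521.1 -17.7 107.9] [40 37 34]
214 [521.2 -17.6 126.3] [52 49 45]
226 [521.3 -17.4 141.2] [53 49 45]
238 [521.5 -13.3 143.3] [79 74 66]
250 [521.6  -8.4 143.3] [57 53 49]
262 [521.8  -3.4 143.4] [61 56 49]
274 [522.    1.7 143.4] [57 53 48]
286 [522.1   7.  143.1] [57 53 49]
298 [521.6 -20.2 199.5] [54 52 49]
310 [521.7 -18.2 201.4] [66 63 59]
322 [521.8 -15.1 201.4] [57 55 52]
334 [522.8  28.8 143.3] [54 50 45]
346 [523.   34.9 142.9] [55 51 47]
358 [525.9 153.6  -0. ] [151 154 143]
col200 [(150, np.float64(571.0), np.float64(-33.0), np.float64(25.0)), (154, np.float64(571.0), np.float64(-30.0), np.float64(25.0)), (158, np.float64(569.0), np.float64(-29.0), np.float64(35.0)), (162, np.float64(566.0), np.float64(-29.0), np.float64(52.0)), (166, np.float64(566.0), np.float64(-27.0), np.float64(53.0)), (170, np.float64(566.0), np.float64(-24.0), np.float64(52.0)), (174, np.float64(576.0), np.float64(-13.0), np.float64(6.0)), (178, np.float64(576.0), np.float64(-10.0), np.float64(8.0)), (182, np.float64(576.0), np.float64(-7.0), np.float64(8.0)), (186, np.float64(576.0), np.float64(-4.0), np.float64(9.0))]
(array([534. , -33.5]), array([166.1, 132.4]), 88.1) 14569 [[ 467. -113.]
 [ 600.   30.]]
```

```bash
python3 steer.py '[{"finger_gap": 0,"pos": [-0.0015,-0.0013,0]},{"finger_gap": 0,"pos": [-0.0015,-0.0013,0.04]},{"finger_gap": 0,"pos": [-0.0015,-0.0013,0.07]},{"finger_gap": 0,"pos": [-0.0015,-0.0013,0.084]},{"finger_gap": 0,"pos": [-0.0015,-0.0013,0.089]},{"finger_gap": 0,"pos": [-0.0015,-0.0013,0.092]},{"finger_gap": 0,"pos": [-0.0015,-0.0013,0.092]}]'
python3 - <<'E'
from station import r
from h import *
c=r.capture('wrist');P=pts(c);print([np.round(P[v,268:284].mean(0)*1000,1) for v in (250,274)])
E
```

```text
time_s: 4.35
tcp_pos: [0.5249, 0.0148, 0.023]
ee_rot: [[-0.03, -1.0, 0.001], [-1.0, 0.03, 0.0], [-0.0, -0.001, -1.0]]
wrist_force: [0.4, -0.4, -0.9]
gripper_width: 0.243
gripper_force: 30.0
[array([524.2,  -5.7,  52.5]), array([524.5,   4.6,  52.1])]
```

```bash
python3 steer.py '[{"finger_gap": 0,"pos": [0,0,0.002]},{"finger_gap": 0,"pos": [0,0,0.002]},{"finger_gap": 0.5,"pos": [0,0,0.002]},{"finger_gap": 0.5,"pos": [0,0,0.002]},{"finger_gap": 0.5,"pos": [0,0,0.002]},{"finger_gap": 0.5,"pos": [0,0,0.002]},{"finger_gap": 0.5,"pos": [0,0,-0.03]},{"finger_gap": 0.5,"pos": [0,0,-0.07]}]'
python3 steer.py '[{"finger_gap": 0.62,"pos": [0,0,-0.04]},{"finger_gap": 0.62,"pos": [0,0,-0.04]}]'
python3 - <<'E'
from station import r
from h import *
c=r.capture('wrist');P=pts(c);np.savez('/tmp/w3.npz',**c)
m=(np.abs(P[...,0]-.524)<.03)&(np.abs(P[...,1]-.012)<.035)&(P[...,2]>.03)&(P[...,2]<.056)
q=P[m];print(rect(q[:,:2]),np.median(q[:,2]))
s=r.sense();print(s['joints'],totool(s,[.429,.241,.14]))
E
```

```text
time_s: 5.2
tcp_pos: [0.5228, 0.0143, 0.0916]
ee_rot: [[-0.03, -1.0, -0.005], [-1.0, 0.03, -0.002], [0.002, 0.005, -1.0]]
wrist_force: [1.0, -0.1, -0.7]
gripper_width: 0.497
gripper_force: 0.0
time_s: 5.4
tcp_pos: [0.5283, 0.0156, 0.1385]
ee_rot: [[-0.029, -1.0, 0.013], [-1.0, 0.029, 0.003], [-0.003, -0.012, -1.0]]
wrist_force: [0.1, 0.6, 0.1]
gripper_width: 0.586
gripper_force: 0.0
(array([515.7,  10.4]), array([43.3, 66.7]), 0.0) 0.04939077617294946
[ 1.93489182e+01  1.70947381e+01 -2.07122761e+01  1.95758015e-02
 -5.17811263e+01 -2.10878052e+01] [-0.2227  0.1039 -0.0046]
```

To row units: -25.3 degrees / 90 = -0.2811.

```bash
python3 steer.py '[{"finger_gap": 0.75,"pos": [-0.2227,0.1039,0],"turn_vec": [0,0,-0.2811]},{"finger_gap": 0.75,"pos": [-0.2227,0.1039,0],"turn_vec": [0,0,-0.2811]},{"finger_gap": 0.75,"pos": [-0.2227,0.1039,0],"turn_vec": [0,0,-0.2811]},{"finger_gap": 0.75,"pos": [-0.2227,0.1039,0],"turn_vec": [0,0,-0.2811]},{"finger_gap": 0.75,"pos": [-0.2227,0.1039,0],"turn_vec": [0,0,-0.2811]},{"finger_gap": 0.75,"pos": [-0.2227,0.1039,0],"turn_vec": [0,0,-0.2811]},{"finger_gap": 0.75,"pos": [-0.2227,0.1039,0],"turn_vec": [0,0,-0.2811]},{"finger_gap": 0.75,"pos": [-0.2227,0.1039,0],"turn_vec": [0,0,-0.2811]}]'
python3 - <<'E'
from station import r
from h import *
c=r.capture('wrist');P=pts(c)
m=(np.hypot(P[...,0]-.429,P[...,1]-.241)<.05)&(P[...,2]>.006)&(P[...,2]<.02)
q=P[m];print(rect(q[:,:2]),len(q),np.median(q[:,2]))
s=r.sense();print(s['tcp_pos'],totool(s,[.429,.241,.004]))
E
```

```text
time_s: 6.25
tcp_pos: [0.4269, 0.2395, 0.1316]
ee_rot: [[0.399, -0.917, -0.002], [-0.917, -0.399, -0.002], [0.001, 0.002, -1.0]]
wrist_force: [0.8, -0.0, 0.4]
gripper_width: 0.746
gripper_force: 0.0
(array([428.7, 240. ]), array([42. , 57.7]), 23.6) 3772 0.010938699773015648
[0.42716602 0.23924986 0.13184117] [-0.001  -0.0026  0.1278]
```

```bash
python3 steer.py '[{"finger_gap": 0.75,"pos": [0,-0.0017,0.04]},{"finger_gap": 0.75,"pos": [0,-0.0017,0.08]},{"finger_gap": 0.75,"pos": [0,-0.0017,0.11]},{"finger_gap": 0.75,"pos": [0,-0.0017,0.122]},{"finger_gap": 0.75,"pos": [0,-0.0017,0.127]},{"finger_gap": 0.75,"pos": [0,-0.0017,0.127]}]'
python3 steer.py '[{"finger_gap": 0},{"finger_gap": 0},{"finger_gap": 0},{"finger_gap": 0},{"finger_gap": 0},{"finger_gap": 0},{"finger_gap": 0}]'
python3 steer.py '[{"finger_gap": 0,"pos": [0,0,-0.05]},{"finger_gap": 0,"pos": [0,0,-0.1]},{"finger_gap": 0,"pos": [0,0,-0.11]},{"finger_gap": 0,"pos": [0,0,-0.11]},{"finger_gap": 0,"pos": [0,0,-0.11]}]'
python3 - <<'E'
from station import r
from h import *
s=r.sense();a=np.radians(-1.7);R=np.array([[np.cos(a),-np.sin(a)],[np.sin(a),np.cos(a)]])
t=R@[-12,-77]+[533.6,-63.8];print(t,totool(s,[t[0]/1000,t[1]/1000,s['tcp_pos'][2]]))
E
```

```text
time_s: 6.9
tcp_pos: [0.4291, 0.2401, 0.0051]
ee_rot: [[0.398, -0.917, -0.001], [-0.917, -0.398, -0.001], [0.001, 0.001, -1.0]]
wrist_force: [-0.5, -0.8, -0.3]
gripper_width: 0.749
gripper_force: 0.0
time_s: 7.6
tcp_pos: [0.429, 0.2415, 0.0062]
ee_rot: [[0.4, -0.916, 0.001], [-0.916, -0.4, 0.0], [-0.0, -0.001, -1.0]]
wrist_force: [-1.0, -0.8, 6.2]
gripper_width: 0.473
gripper_force: 31.6
time_s: 8.1
tcp_pos: [0.4279, 0.2405, 0.1144]
ee_rot: [[0.399, -0.917, -0.002], [-0.917, -0.399, -0.001], [0.0, 0.002, -1.0]]
wrist_force: [0.4, 0.2, -0.8]
gripper_width: 0.472
gripper_force: 31.4
[ 519.32098088 -140.4101143 ] [3.858e-01 6.820e-02 2.000e-04]
```

To row units: 25.3 degrees / 90 = 0.2811.

```bash
python3 steer.py '[{"finger_gap": 0,"pos": [0.3858,0.0682,0],"turn_vec": [0,0,0.2811]},{"finger_gap": 0,"pos": [0.3858,0.0682,0],"turn_vec": [0,0,0.2811]},{"finger_gap": 0,"pos": [0.3858,0.0682,0],"turn_vec": [0,0,0.2811]},{"finger_gap": 0,"pos": [0.3858,0.0682,0],"turn_vec": [0,0,0.2811]},{"finger_gap": 0,"pos": [0.3858,0.0682,0],"turn_vec": [0,0,0.2811]},{"finger_gap": 0,"pos": [0.3858,0.0682,0],"turn_vec": [0,0,0.2811]},{"finger_gap": 0,"pos": [0.3858,0.0682,0],"turn_vec": [0,0,0.2811]},{"finger_gap": 0,"pos": [0.3858,0.0682,0],"turn_vec": [0,0,0.2811]}]'
python3 steer.py '[{"finger_gap": 0},{"finger_gap": 0},{"finger_gap": 0}]'
python3 - <<'E'
from station import r
from h import *
c=r.capture('wrist');np.savez('/tmp/w4.npz',**c);P=pts(c)
s=r.sense();print(s['tcp_pos'],totool(s,[.5193,-.1404,.045]))
m=(np.hypot(P[...,0]-s['tcp_pos'][0],P[...,1]-s['tcp_pos'][1])<.05)&(P[...,2]>.105)&(P[...,2]<.13)
m&=(c['pixels'][...,2].astype(int)>c['pixels'][...,0]*1.1)
q=P[m];print(rect(q[:,:2]),len(q),np.percentile(q,[1,50,99],axis=0))
cv2.imwrite('pics/w4.png',c['pixels'][...,::-1])
E
```

```text
time_s: 8.9
tcp_pos: [0.5192, -0.1421, 0.1129]
ee_rot: [[-0.032, -0.999, -0.005], [-0.999, 0.032, 0.0], [-0.0, 0.005, -1.0]]
wrist_force: [0.3, 0.4, 0.2]
gripper_width: 0.468
gripper_force: 31.4
time_s: 9.2
tcp_pos: [0.5194, -0.1391, 0.114]
ee_rot: [[-0.03, -1.0, -0.003], [-1.0, 0.03, 0.0], [-0.0, 0.003, -1.0]]
wrist_force: [-0.2, 0.4, -0.1]
gripper_width: 0.474
gripper_force: 31.4
[ 0.51969319 -0.13876578  0.11445901] [0.0017 0.0002 0.0695]
(array([ 519.4, -149. ]), array([41.2, 57.6]), 88.9) 5662 [[ 0.49881202 -0.16921251  0.1167613 ]
 [ 0.52463994 -0.15524858  0.11855148]
 [ 0.54016198 -0.12972809  0.12040645]]
```

View pics/w4.png

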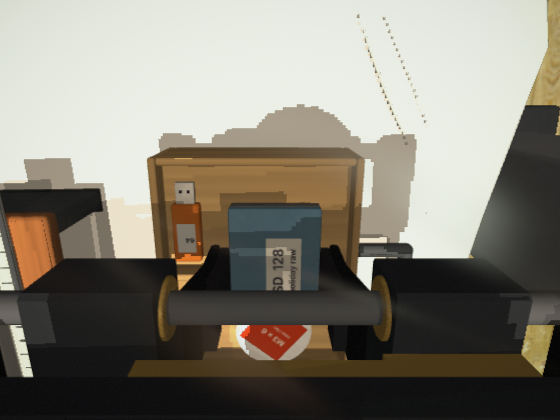

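The card is held flat between the fingers at (275,250), over the right bay. stick_b is clear of it at (187,220).

```bash
python3 steer.py '[{"finger_gap": 0,"pos": [0,0,0.03]},{"finger_gap": 0,"pos": [0,0,0.05]},{"finger_gap": 0,"pos": [0,0,0.062]},{"finger_gap": 0,"pos": [0,0,0.066]},{"finger_gap": 0,"pos": [0,0,0.066]},{"finger_gap": 0,"pos": [0,0,0.066]}]'
python3 - <<'E'
from station import r
from h import *
c=r.capture('wrist');P=pts(c)
s=r.sense()
m=(np.hypot(P[...,0]-s['tcp_pos'][0],P[...,1]-s['tcp_pos'][1])<.05)&(P[...,2]>.035)&(P[...,2]<.07)
m&=(c['pixels'][...,2].astype(int)>c['pixels'][...,0]*1.1)
q=P[m];print(np.percentile(q,[2,50,98],axis=0))
A=np.c_[q[:,:2],np.ones(len(q))];print(np.linalg.lstsq(A,q[:,2],rcond=None)[0])
E
```

```text
time_s: 9.85
tcp_pos: [0.5213, -0.1395, 0.0504]
ee_rot: [[-0.03, -1.0, 0.002], [-1.0, 0.03, -0.0], [0.0, -0.002, -1.0]]
wrist_force: [-0.3, 0.3, 0.2]
gripper_width: 0.473
gripper_force: 31.4
[[ 0.50106329 -0.16919998  0.05355527]
 [ 0.5264482  -0.15544571  0.05504702]
 [ 0.54162529 -0.13069274  0.05650286]]
[-0.00309883  0.00852598  0.05803371]
```

```bash
python3 steer.py '[{"finger_gap": 0,"pos": [0,0,0.004]},{"finger_gap": 0,"pos": [0,0,0.006]},{"finger_gap": 0,"pos": [0,0,0.006]},{"finger_gap": 0.62,"pos": [0,0,0.006]},{"finger_gap": 0.62,"pos": [0,0,0.006]},{"finger_gap": 0.62,"pos": [0,0,0.006]}]'
python3 steer.py '[{"finger_gap": 0.62,"pos": [0,0,-0.04]},{"finger_gap": 0.62,"pos": [0,0,-0.09]},{"finger_gap": 0.4,"pos": [0,0,-0.12]},{"finger_gap": 0.4,"pos": [0,0,-0.12]},{"finger_gap": 0.4,"pos": [0,0,-0.12]}]'
python3 - <<'E'
from station import r
from h import *
c=r.capture('wrist');P=pts(c);np.savez('/tmp/w5.npz',**c)
m=(np.hypot(P[...,0]-.52,P[...,1]+.14)<.05)&(P[...,2]>.03)&(P[...,2]<.07)
m&=(c['pixels'][...,2].astype(int)>c['pixels'][...,0]*1.1)
q=P[m];print(rect(q[:,:2]),len(q),np.percentile(q[:,2],[5,50,95]))
t=r.capture('top');np.savez('/tmp/t5.npz',**t);print('tray',blob(t,(262,185,368,262),.046,.062))
im=t['pixels'][120:270,230:400,::-1];cv2.imwrite('pics/t5.png',cv2.resize(im,None,fx=4,fy=4))
print('ruler',blob(t,(238,130,362,190),.079,.11))
s=r.sense();print(s['tcp_pos'],totool(s,[.693,-.0235,.14]))
E
```

```text
time_s: 10.5
tcp_pos: [0.5204, -0.1398, 0.0433]
ee_rot: [[-0.031, -1.0, -0.0], [-1.0, 0.031, 0.0], [-0.0, 0.0, -1.0]]
wrist_force: [0.8, -0.2, -0.6]
gripper_width: 0.6
gripper_force: 0.0
time_s: 11.0
tcp_pos: [0.5204, -0.1396, 0.1638]
ee_rot: [[-0.031, -1.0, 0.001], [-1.0, 0.031, 0.001], [-0.001, -0.001, -1.0]]
wrist_force: [0.1, -0.1, -1.6]
gripper_width: 0.448
gripper_force: 0.0
(array([ 521., -141.]), array([57.8, 40.8]), 88.4) 2973 [0.04771385 0.04882534 0.0499418 ]
tray (array([491.6, -91.8]), array([70.9, 49.9]), 21.1, 76, array([487.3, -99.6,  52.6]), array([48.3, 52.9, 56.9]))
ruler (array([692.9, -24.3]), array([249.2,  19.1]), 89.2, 417, array([690.3, -22.7,  90.6]), array([81.2, 91. , 96.3]))
[ 0.51942906 -0.1396189   0.16210907] [-0.1214 -0.17    0.0217]
```

View pics/t5.png

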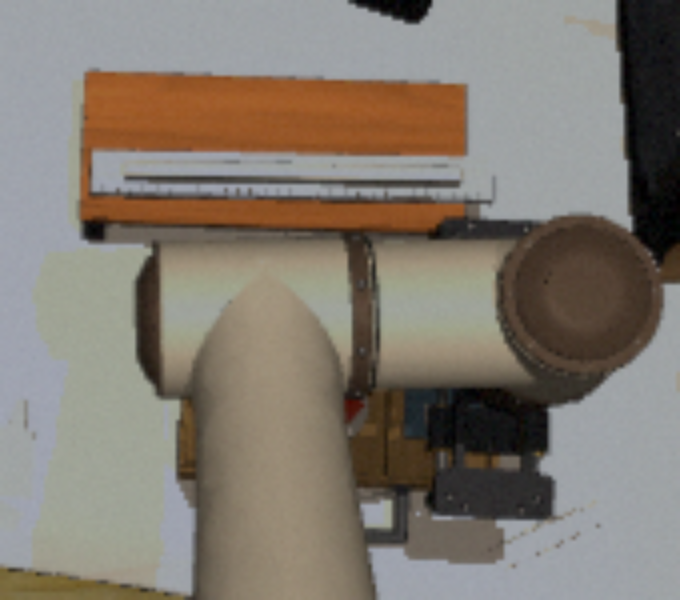

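The card lies flat in the right bay and the ruler is undisturbed on the riser at (290,175) in the crop. Next is the ruler.

To row units: -1 degrees / 90 = -0.0111.

```bash
python3 steer.py '[{"finger_gap": 0.4,"pos": [-0.1214,-0.17,0.02],"turn_vec": [0,0,-0.0111]},{"finger_gap": 0.4,"pos": [-0.1214,-0.17,0.02],"turn_vec": [0,0,-0.0111]},{"finger_gap": 0.4,"pos": [-0.1214,-0.17,0.02],"turn_vec": [0,0,-0.0111]},{"finger_gap": 0.4,"pos": [-0.1214,-0.17,0.02],"turn_vec": [0,0,-0.0111]},{"finger_gap": 0.4,"pos": [-0.1214,-0.17,0.02],"turn_vec": [0,0,-0.0111]},{"finger_gap": 0.4,"pos": [-0.1214,-0.17,0.02],"turn_vec": [0,0,-0.0111]},{"finger_gap": 0.4,"pos": [-0.1214,-0.17,0.02],"turn_vec": [0,0,-0.0111]}]'
python3 - <<'E'
from station import r
from h import *
c=r.capture('wrist');P=pts(c);np.savez('/tmp/w6.npz',**c)
m=(np.abs(P[...,0]-.693)<.03)&(P[...,1]<.1)&(P[...,2]>.084)&(P[...,2]<.1)
q=P[m];print(rect(q[:,:2]),len(q),np.percentile(q[:,2],[5,50,95]))
q=P[(np.abs(P[...,0]-.693)<.035)&(P[...,2]>.072)&(P[...,2]<.1)];print(rect(q[:,:2]))
s=r.sense();print(s['tcp_pos'],totool(s,[.693,-.0235,.079]))
E
```

```text
time_s: 11.8
tcp_pos: [0.6927, -0.0241, 0.142]
ee_rot: [[-0.013, -1.0, -0.003], [-1.0, 0.013, -0.001], [0.001, 0.003, -1.0]]
wrist_force: [0.7, 0.7, -0.3]
gripper_width: 0.401
gripper_force: 0.0
(array([691.4, -39.7]), array([218.8,  12.1]), 89.9) 6680 [0.09017408 0.09181283 0.09297677]
(array([693. , -34.9]), array([ 69.9, 237.3]), 0.0)
[ 0.69270092 -0.02444403  0.14289191] [-0.001  -0.0004  0.0639]
```

```bash
python3 steer.py '[{"finger_gap": 0.4,"pos": [0,0.001,0.03]},{"finger_gap": 0.4,"pos": [0,0.001,0.05]},{"finger_gap": 0.4,"pos": [0,0.001,0.062]},{"finger_gap": 0.4,"pos": [0,0.001,0.063]},{"finger_gap": 0,"pos": [0,0.001,0.063]},{"finger_gap": 0,"pos": [0,0.001,0.063]},{"finger_gap": 0,"pos": [0,0.001,0.063]},{"finger_gap": 0,"pos": [0,0.001,0.063]}]'
python3 steer.py '[{"finger_gap": 0},{"finger_gap": 0},{"finger_gap": 0},{"finger_gap": 0,"pos": [0,0,-0.03]},{"finger_gap": 0,"pos": [0,0,-0.06]},{"finger_gap": 0,"pos": [0,0,-0.06]},{"finger_gap": 0,"pos": [0,0,-0.06]}]'
python3 - <<'E'
from station import r
from h import *
t=r.capture('top');np.savez('/tmp/t7.npz',**t);print('tray',blob(t,(262,185,368,262),.046,.062))
c=r.capture('wrist');P=pts(c)
m=(np.abs(P[...,0]-.693)<.03)&(P[...,1]<.1)&(P[...,2]>.12)&(P[...,2]<.165)&(c['pixels'].min(-1)>60)
q=P[m];print(rect(q[:,:2]),len(q),np.percentile(q[:,2],[5,50,95]))
s=r.sense();a=np.radians(-1.7);R=np.array([[np.cos(a),-np.sin(a)],[np.sin(a),np.cos(a)]])
for x in (45,0,-50):
  w=R@[x,0]+[533.6,-63.8];print(x,w,totool(s,[*w/1000,s['tcp_pos'][2]]))
print(s['tcp_pos'],s['gripper_width'],s['wrist_force'])
E
```

```text
time_s: 12.65
tcp_pos: [0.6934, -0.0235, 0.0815]
ee_rot: [[-0.013, -1.0, 0.001], [-1.0, 0.013, 0.0], [-0.0, -0.001, -1.0]]
wrist_force: [0.6, 0.5, 1.0]
gripper_width: 0.131
gripper_force: 30.0
time_s: 13.35
tcp_pos: [0.6931, -0.0233, 0.1403]
ee_rot: [[-0.013, -1.0, 0.001], [-1.0, 0.013, 0.001], [-0.001, -0.0, -1.0]]
wrist_force: [-0.5, 0.1, -1.0]
gripper_width: 0.135
gripper_force: 30.0
tray (array([533. , -65.5]), array([231.2, 132.4]), 88.2, 509, array([534.1, -87.9,  52.6]), array([47.3, 52.6, 58.2]))
(array([692.1, -51.3]), array([174.6,  36.2]), 89.4) 21826 [0.13064818 0.13230154 0.15017959]
45 [578.58019371 -65.13498098] [0.0432 0.1129 0.0004]
0 [533.6 -63.8] [0.0424 0.1579 0.0005]
-50 [483.62200699 -62.3166878 ] [0.0416 0.2078 0.0007]
[ 0.69201069 -0.02347632  0.13852922] 0.13479361827664754 [ 0.69939831  0.04243945 -0.90233334]
```

To row units: 1 degrees / 90 = 0.0111.

```bash
python3 steer.py '[{"finger_gap": 0,"pos": [0.0432,0.1129,0],"turn_vec": [0,0,0.0111]},{"finger_gap": 0,"pos": [0.0432,0.1129,0],"turn_vec": [0,0,0.0111]},{"finger_gap": 0,"pos": [0.0432,0.1129,0],"turn_vec": [0,0,0.0111]},{"finger_gap": 0,"pos": [0.0432,0.1129,0],"turn_vec": [0,0,0.0111]},{"finger_gap": 0,"pos": [0.0432,0.1129,0.04],"turn_vec": [0,0,0.0111]},{"finger_gap": 0,"pos": [0.0432,0.1129,0.065],"turn_vec": [0,0,0.0111]},{"finger_gap": 0,"pos": [0.0432,0.1129,0.071],"turn_vec": [0,0,0.0111]},{"finger_gap": 0,"pos": [0.0432,0.1129,0.071],"turn_vec": [0,0,0.0111]}]'
python3 steer.py '[{"finger_gap": 0,"pos": [0,0,0.001]},{"finger_gap": 0,"pos": [0,0,0.002]},{"finger_gap": 0,"pos": [0,0,0.002]}]'
python3 steer.py '[{"finger_gap": 0,"pos": [0,0,0.001]},{"finger_gap": 0,"pos": [0,0,0.001]}]'
```

```text
time_s: 14.25
tcp_pos: [0.5795, -0.0653, 0.068]
ee_rot: [[-0.03, -1.0, -0.003], [-1.0, 0.03, -0.001], [0.001, 0.003, -1.0]]
wrist_force: [-0.6, -0.3, 0.2]
gripper_width: 0.136
gripper_force: 30.0
time_s: 14.55
tcp_pos: [0.5804, -0.0651, 0.0685]
ee_rot: [[-0.03, -1.0, 0.002], [-1.0, 0.03, 0.0], [-0.0, -0.002, -1.0]]
wrist_force: [0.3, 0.4, -0.6]
gripper_width: 0.135
gripper_force: 30.0
time_s: 14.75
tcp_pos: [0.5798, -0.0652, 0.0669]
ee_rot: [[-0.03, -1.0, 0.001], [-1.0, 0.03, 0.0], [-0.0, -0.001, -1.0]]
wrist_force: [-0.5, -0.3, -1.0]
gripper_width: 0.132
gripper_force: 30.0
```

```bash
python3 steer.py '[{"finger_gap": 0,"pos": [0,0,0.001]},{"finger_gap": 0,"pos": [0,0,0.002]},{"finger_gap": 0,"pos": [0,0,0.002]}]'
python3 steer.py '[{"finger_gap": 0,"pos": [0,0,0.001]},{"finger_gap": 0,"pos": [0,0,0.001]}]'
python3 steer.py '[{"finger_gap": 0,"pos": [0,0,0.001]},{"finger_gap": 0,"pos": [0,0,0.001]}]'
```

```text
time_s: 15.05
tcp_pos: [0.5795, -0.0653, 0.0643]
ee_rot: [[-0.03, -1.0, -0.0], [-1.0, 0.03, -0.0], [0.0, 0.0, -1.0]]
wrist_force: [0.2, -0.2, -1.0]
gripper_width: 0.135
gripper_force: 30.0
time_s: 15.25
tcp_pos: [0.5797, -0.0653, 0.0635]
ee_rot: [[-0.03, -1.0, 0.0], [-1.0, 0.03, -0.0], [0.0, -0.0, -1.0]]
wrist_force: [0.1, -0.7, -1.4]
gripper_width: 0.133
gripper_force: 30.0
time_s: 15.45
tcp_pos: [0.5797, -0.0652, 0.0635]
ee_rot: [[-0.03, -1.0, 0.0], [-1.0, 0.03, -0.0], [0.0, -0.0, -1.0]]
wrist_force: [-2.0, 0.4, 4.3]
gripper_width: 0.135
gripper_force: 30.0
```

```bash
python3 steer.py '[{"finger_gap": 0},{"finger_gap": 0},{"finger_gap": 0,"pos": [0,0.007,0]},{"finger_gap": 0,"pos": [0,0.014,0]},{"finger_gap": 0,"pos": [0,0.021,0]},{"finger_gap": 0,"pos": [0,0.028,0]},{"finger_gap": 0,"pos": [0,0.034,0]},{"finger_gap": 0,"pos": [0,0.038,0]}]'
python3 steer.py '[{"finger_gap": 0,"pos": [0,0.004,0]},{"finger_gap": 0,"pos": [0,0.008,0]},{"finger_gap": 0,"pos": [0,0.008,0]}]'
```

```text
time_s: 16.25
tcp_pos: [0.5423, -0.064, 0.0635]
ee_rot: [[-0.03, -1.0, 0.003], [-1.0, 0.03, 0.0], [-0.0, -0.003, -1.0]]
wrist_force: [2.3, -0.1, 5.4]
gripper_width: 0.131
gripper_force: 30.0
time_s: 16.55
tcp_pos: [0.534, -0.0637, 0.0634]
ee_rot: [[-0.03, -1.0, 0.002], [-1.0, 0.03, 0.0], [-0.0, -0.002, -1.0]]
wrist_force: [1.5, -0.2, 6.1]
gripper_width: 0.133
gripper_force: 30.0
```

```bash
python3 steer.py '[{"finger_gap": 0,"pos": [0,0.005,0]},{"finger_gap": 0,"pos": [0,0.012,0]},{"finger_gap": 0,"pos": [0,0.019,0]},{"finger_gap": 0,"pos": [0,0.026,0]},{"finger_gap": 0,"pos": [0,0.033,0]},{"finger_gap": 0,"pos": [0,0.04,0]},{"finger_gap": 0,"pos": [0,0.046,0]},{"finger_gap": 0,"pos": [0,0.05,0]}]'
python3 steer.py '[{"finger_gap": 0},{"finger_gap": 0},{"finger_gap": 0}]'
python3 steer.py '[{"finger_gap": 0,"pos": [0,0,-0.03]},{"finger_gap": 0,"pos": [0,0,-0.07]},{"finger_gap": 0,"pos": [0,0,-0.075]},{"finger_gap": 0,"pos": [0,0,-0.075]}]'
python3 - <<'E'
from station import r
from h import *
s=r.sense();print(s['tcp_pos'],totool(s,[.721,-.012,s['tcp_pos'][2]]))
E
```

```text
time_s: 17.35
tcp_pos: [0.4846, -0.0622, 0.0635]
ee_rot: [[-0.03, -1.0, 0.004], [-1.0, 0.03, 0.0], [-0.0, -0.004, -1.0]]
wrist_force: [4.2, 0.1, 6.0]
gripper_width: 0.137
gripper_force: 30.0
time_s: 17.65
tcp_pos: [0.4839, -0.0622, 0.0634]
ee_rot: [[-0.03, -1.0, 0.002], [-1.0, 0.03, 0.0], [-0.0, -0.002, -1.0]]
wrist_force: [1.2, 1.9, 8.5]
gripper_width: 0.135
gripper_force: 30.0
time_s: 18.05
tcp_pos: [0.4822, -0.0623, 0.1375]
ee_rot: [[-0.031, -1.0, -0.001], [-1.0, 0.031, 0.001], [-0.001, 0.001, -1.0]]
wrist_force: [0.1, -0.3, -1.4]
gripper_width: 0.131
gripper_force: 30.0
[ 0.48218581 -0.06229769  0.13746394] [-0.0577 -0.2371 -0.0003]
```

To row units: -1 degrees / 90 = -0.0111.

```bash
python3 steer.py '[{"finger_gap": 0,"pos": [-0.0577,-0.2371,0],"turn_vec": [0,0,-0.0111]},{"finger_gap": 0,"pos": [-0.0577,-0.2371,0],"turn_vec": [0,0,-0.0111]},{"finger_gap": 0,"pos": [-0.0577,-0.2371,0],"turn_vec": [0,0,-0.0111]},{"finger_gap": 0,"pos": [-0.0577,-0.2371,0],"turn_vec": [0,0,-0.0111]},{"finger_gap": 0,"pos": [-0.0577,-0.2371,0],"turn_vec": [0,0,-0.0111]},{"finger_gap": 0,"pos": [-0.0577,-0.2371,0],"turn_vec": [0,0,-0.0111]},{"finger_gap": 0,"pos": [-0.0577,-0.2371,0],"turn_vec": [0,0,-0.0111]},{"finger_gap": 0,"pos": [-0.0577,-0.2371,0],"turn_vec": [0,0,-0.0111]}]'
python3 steer.py '[{"finger_gap": 0,"pos": [0,0,0.03]},{"finger_gap": 0,"pos": [0,0,0.046]},{"finger_gap": 0,"pos": [0,0,0.05]},{"finger_gap": 0,"pos": [0,0,0.052]},{"finger_gap": 0,"pos": [0,0,0.053]},{"finger_gap": 0,"pos": [0,0,0.053]}]'
```

```text
time_s: 18.85
tcp_pos: [0.7203, -0.0122, 0.1353]
ee_rot: [[-0.013, -1.0, -0.005], [-1.0, 0.013, -0.0], [0.0, 0.005, -1.0]]
wrist_force: [0.0, 0.5, -0.6]
gripper_width: 0.134
gripper_force: 30.0
time_s: 19.45
tcp_pos: [0.7229, -0.0118, 0.0859]
ee_rot: [[-0.013, -1.0, 0.002], [-1.0, 0.013, 0.0], [-0.0, -0.002, -1.0]]
wrist_force: [0.6, 0.4, -0.8]
gripper_width: 0.134
gripper_force: 30.0
```

```bash
python3 steer.py '[{"finger_gap": 0,"pos": [0,0,0.002]},{"finger_gap": 0,"pos": [0,0,0.0035]},{"finger_gap": 0,"pos": [0,0,0.0045]},{"finger_gap": 0,"pos": [0,0,0.0045]}]'
python3 steer.py '[{"finger_gap": 0.35},{"finger_gap": 0.35},{"finger_gap": 0.35},{"finger_gap": 0.35},{"finger_gap": 0.35,"pos": [0,0,-0.03]},{"finger_gap": 0.35,"pos": [0,0,-0.07]},{"finger_gap": 0.35,"pos": [0,0,-0.08]},{"finger_gap": 0.35,"pos": [0,0,-0.08]}]'
python3 - <<'E'
from station import r
from h import *
c=r.capture('wrist');P=pts(c)
q=P[(np.abs(P[...,0]-.721)<.03)&(P[...,1]<.12)&(P[...,2]>.084)&(P[...,2]<.1)];print(rect(q[:,:2]),np.percentile(q[:,2],[5,50,95]))
t=r.capture('top');np.savez('/tmp/t8.npz',**t)
print('tray',blob(t,(262,185,368,262),.046,.062));print('handle',blob(t,(275,236,350,262),.02,.045,lambda p:p.max(-1)<90))
s=r.sense();a=np.radians(-1.7);w=np.array([533.6,-63.8])+[-104*np.cos(a),-104*np.sin(a)]
print(s['tcp_pos'],w,totool(s,[*w/1000,.14]))
cv2.imwrite('pics/t8.png',cv2.resize(t['pixels'][120:270,230:400,::-1],None,fx=4,fy=4))
E
```

```text
time_s: 19.85
tcp_pos: [0.7227, -0.0118, 0.0815]
ee_rot: [[-0.012, -1.0, 0.001], [-1.0, 0.012, -0.0], [0.0, -0.001, -1.0]]
wrist_force: [-2.4, 0.9, 5.3]
gripper_width: 0.133
gripper_force: 30.0
time_s: 20.65
tcp_pos: [0.7238, -0.0117, 0.1629]
ee_rot: [[-0.013, -1.0, 0.006], [-1.0, 0.013, 0.001], [-0.001, -0.006, -1.0]]
wrist_force: [0.7, 0.1, -0.5]
gripper_width: 0.348
gripper_force: 0.0
(array([722.7, -19.2]), array([236.2,  12. ]), 89.4) [0.0901524  0.09182272 0.09297097]
tray (array([533.4, -63.9]), array([233.7, 133.3]), 88.4, 506, array([535.6, -86.1,  52.4]), array([47.3, 52.3, 57.7]))
handle (array([446.3, -54.6]), array([142. ,  43.4]), 88.1, 221, array([441.2, -58.8,  35.9]), array([29.1, 36.2, 42.2]))
[ 0.72168304 -0.01178513  0.15876266] [429.64577455 -60.71471062] [0.0528 0.2913 0.0193]
```

View pics/t8.png

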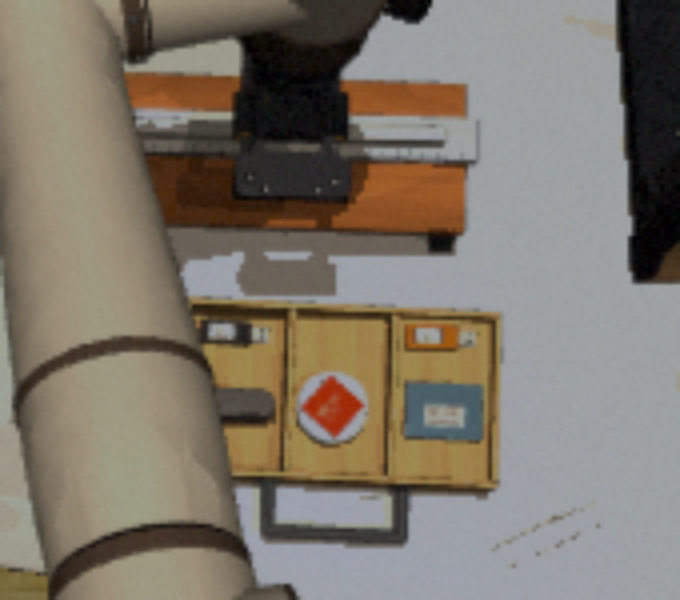

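All items are packed: ear buds (245,405), tin (333,408), card (443,412), sticks at the back wall. The ruler is back on the riser at row 140. Next, the handle at (335,525).

Careful with the scale: turns go in shares of 90 degrees. That gives: 1 degrees / 90 = 0.0111.

```bash
python3 steer.py '[{"finger_gap": 0.35,"pos": [0.0528,0.2913,0],"turn_vec": [0,0,0.0111]},{"finger_gap": 0.35,"pos": [0.0528,0.2913,0],"turn_vec": [0,0,0.0111]},{"finger_gap": 0.35,"pos": [0.0528,0.2913,0],"turn_vec": [0,0,0.0111]},{"finger_gap": 0.35,"pos": [0.0528,0.2913,0],"turn_vec": [0,0,0.0111]},{"finger_gap": 0.35,"pos": [0.0528,0.2913,0],"turn_vec": [0,0,0.0111]},{"finger_gap": 0.35,"pos": [0.0528,0.2913,0],"turn_vec": [0,0,0.0111]},{"finger_gap": 0.35,"pos": [0.0528,0.2913,0.02],"turn_vec": [0,0,0.0111]},{"finger_gap": 0.35,"pos": [0.0528,0.2913,0.03],"turn_vec": [0,0,0.0111]}]'
python3 steer.py '[{"finger_gap": 0.35},{"finger_gap": 0.35}]'
python3 - <<'E'
from station import r
from h import *
s=r.sense();print(s['tcp_pos'],totool(s,[.4296,-.0607,.018]))
c=r.capture('wrist');P=pts(c)
q=P[(P[...,0]>.41)&(P[...,0]<.445)&(np.abs(P[...,1]+.06)<.04)&(P[...,2]>.025)&(P[...,2]<.045)&(c['pixels'].max(-1)<110)];print(rect(q[:,:2]),len(q),np.percentile(q,[5,50,95],axis=0))
E
```

```text
time_s: 21.55
tcp_pos: [0.428, -0.0613, 0.1284]
ee_rot: [[-0.031, -1.0, -0.003], [-1.0, 0.031, -0.0], [0.0, 0.003, -1.0]]
wrist_force: [-1.0, 0.3, -0.5]
gripper_width: 0.35
gripper_force: 0.0
time_s: 21.75
tcp_pos: [0.4312, -0.0608, 0.1294]
ee_rot: [[-0.03, -1.0, -0.002], [-1.0, 0.03, -0.001], [0.001, 0.002, -1.0]]
wrist_force: [-0.6, 0.5, 0.1]
gripper_width: 0.354
gripper_force: 0.0
[ 0.43116671 -0.0608338   0.12943572] [-0.0002  0.0014  0.1114]
(array([428.9, -60. ]), array([80. ,  9.5]), 88.1) 1446 [[ 0.42429257 -0.09636708  0.03376616]
 [ 0.4290852  -0.06272434  0.03621617]
 [ 0.4336267  -0.02447431  0.03773238]]
```

```bash
python3 steer.py '[{"finger_gap": 0.35,"pos": [0,0.002,0.04]},{"finger_gap": 0.35,"pos": [0,0.002,0.07]},{"finger_gap": 0.35,"pos": [0,0.002,0.1]},{"finger_gap": 0.35,"pos": [0,0.002,0.111]},{"finger_gap": 0.35,"pos": [0,0.002,0.111]},{"finger_gap": 0,"pos": [0,0.002,0.111]},{"finger_gap": 0,"pos": [0,0.002,0.111]},{"finger_gap": 0,"pos": [0,0.002,0.111]}]'
python3 steer.py '[{"finger_gap": 0},{"finger_gap": 0},{"finger_gap": 0},{"finger_gap": 0}]'
python3 - <<'E'
from station import r
from h import *
s=r.sense();rc=np.array([711.2,-8.3])
a=np.radians(-1.1);u=np.array([np.cos(a),np.sin(a)]);n=np.array([-u[1],u[0]])
# aligned point well before entering: tray back at riser x=-75 -> tray origin riser x -146
for tx in (-146,-30,-17):
  w=rc+u*(tx-104);print(tx,w,totool(s,[*w/1000,s['tcp_pos'][2]]))
print(s['tcp_pos'])
E
```

```text
time_s: 22.6
tcp_pos: [0.4294, -0.0606, 0.02]
ee_rot: [[-0.03, -1.0, 0.002], [-1.0, 0.03, 0.001], [-0.001, -0.002, -1.0]]
wrist_force: [0.4, 0.2, -0.2]
gripper_width: 0.154
gripper_force: 0.0
time_s: 23.0
tcp_pos: [0.4291, -0.0607, 0.0198]
ee_rot: [[-0.03, -1.0, 0.002], [-1.0, 0.03, 0.0], [-0.0, -0.002, -1.0]]
wrist_force: [-0.5, 0.2, 5.7]
gripper_width: 0.101
gripper_force: 30.0
-146 [461.24607197  -3.5006394 ] [-0.0581 -0.0304  0.0001]
-30 [577.22469458  -5.72754272] [-0.0594 -0.1464  0.0003]
-17 [590.22229883  -5.97710947] [-0.0595 -0.1594  0.0003]
[ 0.4291266  -0.06069314  0.01984401]
```

```bash
python3 steer.py '[{"finger_gap": 0,"pos": [-0.003,0,0]},{"finger_gap": 0,"pos": [-0.006,0,0]},{"finger_gap": 0,"pos": [-0.01,0,0]},{"finger_gap": 0,"pos": [-0.014,0,0]},{"finger_gap": 0,"pos": [-0.018,0,0]},{"finger_gap": 0,"pos": [-0.02,0,0]},{"finger_gap": 0,"pos": [-0.02,0,0]}]'
cat > tr.py <<'E'
from station import r
from h import *
t=r.capture('top');P=pts(t)
print('tray',blob(t,(240,165,390,270),.046,.0575,lambda p:(p[...,0]>1.25*p[...,2])))
c=r.capture('wrist');W=pts(c)
s=r.sense();print(s['tcp_pos'],s['moment'],s['gripper_width'])
q=W[(W[...,2]>.05)&(W[...,2]<.0555)&(W[...,0]>s['tcp_pos'][0]+.02)&(c['pixels'][...,0]>1.2*c['pixels'][...,2].astype(float))]
if len(q)>50: print('wrist rim',rect(q[:,:2]),len(q))
cv2.imwrite('pics/trw.png',c['pixels'][...,::-1]);cv2.imwrite('pics/trt.png',cv2.resize(t['pixels'][120:270,230:400,::-1],None,fx=4,fy=4))
np.savez('/tmp/tw.npz',**c);np.savez('/tmp/tt.npz',**t)
E
python3 tr.py
```

```text
time_s: 23.7
tcp_pos: [0.4292, -0.0415, 0.0198]
ee_rot: [[-0.032, -0.999, 0.0], [-0.999, 0.032, -0.001], [0.001, -0.0, -1.0]]
wrist_force: [-0.2, -4.8, 6.9]
gripper_width: 0.105
gripper_force: 30.8
tray (array([534.7, -35.5]), array([207.6, 133. ]), 84.7, 276, array([568.1,  -9.8,  51.9]), array([47.3, 52. , 56.1]))
[ 0.42925612 -0.04149136  0.0198309 ] [-1.25872248  0.24206578 -0.39835887] 0.1051140407747083
wrist rim (array([495.6, -78.8]), array([152.9,  66.2]), 77.3) 7032
```

Run:
```python
import cv2,numpy as np
a=cv2.resize(cv2.imread('pics/trw.png'),(400,300));b=cv2.resize(cv2.imread('pics/trt.png'),(400,353))[:300]
cv2.imwrite('pics/c9.png',np.hstack([a,b]))
```

```text
(no output)
```

View pics/c9.png

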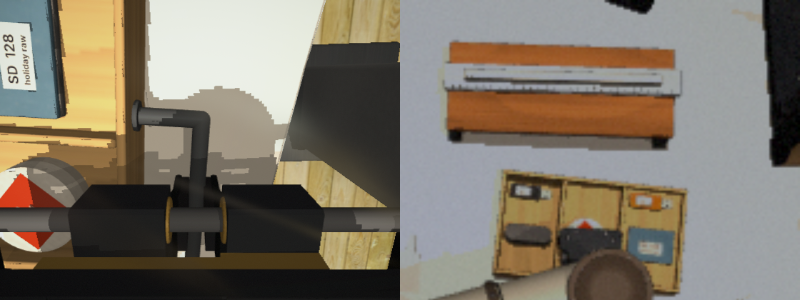

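The tray swings about the handle: the top view shows it turned about -5° with the bar tilted between the pads. I'll let go and square it by pushing its right wall with both open fingers instead.

```bash
python3 steer.py '[{"finger_gap": 0.35},{"finger_gap": 0.35},{"finger_gap": 0.35},{"finger_gap": 0.35},{"finger_gap": 0.35,"pos": [0,0,-0.05]},{"finger_gap": 0.35,"pos": [0,0,-0.1]},{"finger_gap": 0.35,"pos": [0.04,0,-0.13]},{"finger_gap": 1,"pos": [0.09,0,-0.13]}]'
python3 steer.py '[{"finger_gap": 1,"pos": [0.05,0,0]},{"finger_gap": 1,"pos": [0.1,0,0]},{"finger_gap": 1,"pos": [0.1,0,0]}]'
python3 tr.py
```

```text
time_s: 24.6
tcp_pos: [0.4302, -0.1307, 0.1541]
ee_rot: [[-0.024, -1.0, 0.012], [-1.0, 0.024, -0.0], [0.0, -0.012, -1.0]]
wrist_force: [1.7, -0.2, -0.6]
gripper_width: 0.384
gripper_force: 0.0
time_s: 24.9
tcp_pos: [0.4226, -0.2352, 0.1487]
ee_rot: [[-0.038, -0.999, -0.0], [-0.999, 0.038, -0.001], [0.001, 0.0, -1.0]]
wrist_force: [-0.3, 0.6, -0.8]
gripper_width: 0.628
gripper_force: 0.0
tray (array([534.6, -33.9]), array([204.3, 132.7]), 84.9, 335, array([549.3,  -6.1,  52.3]), array([47.3, 52.3, 56.5]))
[ 0.42259067 -0.23167992  0.1484616 ] [ 0.05474318  0.0929497  -0.02328543] 0.7192975710026516
wrist rim (array([ 462.4, -122.4]), array([34.,  5.]), 85.3) 222
```

```bash
python3 - <<'E'
from station import r
from h import *
s=r.sense();print(s['tcp_pos'],totool(s,[.533,-.222,.148]))
E
python3 steer.py '[{"finger_gap": 1,"pos": [-0.013,-0.05,0],"turn_vec": [0,0,-0.0067]},{"finger_gap": 1,"pos": [-0.013,-0.11,0],"turn_vec": [0,0,-0.0067]},{"finger_gap": 1,"pos": [-0.013,-0.11,0],"turn_vec": [0,0,-0.0067]},{"finger_gap": 1,"pos": [-0.013,-0.11,0],"turn_vec": [0,0,-0.0067]},{"finger_gap": 1,"pos": [-0.013,-0.11,0.05],"turn_vec": [0,0,-0.0067]},{"finger_gap": 1,"pos": [-0.013,-0.11,0.1],"turn_vec": [0,0,-0.0067]},{"finger_gap": 1,"pos": [-0.013,-0.11,0.125],"turn_vec": [0,0,-0.0067]},{"finger_gap": 1,"pos": [-0.013,-0.11,0.13],"turn_vec": [0,0,-0.0067]}]'
python3 - <<'E'
from station import r
from h import *
s=r.sense();print(s['tcp_pos'],totool(s,[.533,-.150,.02]))
E
```

```text
[ 0.42259067 -0.23167992  0.1484616 ] [-0.0134 -0.11    0.0003]
time_s: 25.8
tcp_pos: [0.5295, -0.2196, 0.0159]
ee_rot: [[-0.02, -1.0, -0.009], [-1.0, 0.02, 0.002], [-0.002, 0.009, -1.0]]
wrist_force: [0.3, 1.0, 0.4]
gripper_width: 0.997
gripper_force: 0.0
[ 0.52947    -0.21963782  0.0158602 ] [-0.0697 -0.0021 -0.004 ]
```

```bash
python3 steer.py '[{"finger_gap": 1,"pos": [-0.012,-0.003,-0.002]},{"finger_gap": 1,"pos": [-0.024,-0.003,-0.002]},{"finger_gap": 1,"pos": [-0.034,-0.003,-0.002]},{"finger_gap": 1,"pos": [-0.042,-0.003,-0.002]},{"finger_gap": 1,"pos": [-0.05,-0.003,-0.002]},{"finger_gap": 1,"pos": [-0.057,-0.003,-0.002]},{"finger_gap": 1,"pos": [-0.064,-0.003,-0.002]},{"finger_gap": 1,"pos": [-0.071,-0.003,-0.002]}]'
python3 steer.py '[{"finger_gap": 1,"pos": [-0.003,0,0]},{"finger_gap": 1,"pos": [-0.003,0,0]}]'
python3 tr.py
```

```text
time_s: 26.6
tcp_pos: [0.5389, -0.1505, 0.0223]
ee_rot: [[-0.019, -1.0, 0.002], [-1.0, 0.019, -0.001], [0.001, -0.002, -1.0]]
wrist_force: [-0.3, -7.0, 4.4]
gripper_width: 1.002
gripper_force: 3.1
time_s: 26.8
tcp_pos: [0.5385, -0.147, 0.0217]
ee_rot: [[-0.019, -1.0, 0.001], [-1.0, 0.019, -0.0], [0.0, -0.001, -1.0]]
wrist_force: [1.0, -1.7, 2.1]
gripper_width: 0.995
gripper_force: 1.4
tray (array([525.6,  75.4]), array([129.8,  56. ]), 1.3, 105, array([508.7,  90. ,  52.3]), array([47.8, 52.5, 56.4]))
[ 0.53813507 -0.14700248  0.02119781] [-0.6223393  -0.06589558  0.15016089] 0.999895391359258
wrist rim (array([ 574.6, -136.1]), array([32.3, 49.9]), 5.5) 1339
```

```bash
python3 steer.py '[{"finger_gap": 1,"pos": [-0.003,0,0]},{"finger_gap": 1,"pos": [-0.006,0,0]},{"finger_gap": 1,"pos": [-0.009,0,0]},{"finger_gap": 1,"pos": [-0.0095,0,0]},{"finger_gap": 1,"pos": [-0.0095,0,0]},{"finger_gap": 1,"pos": [0.02,0,0]},{"finger_gap": 1,"pos": [0.05,0,0]},{"finger_gap": 1,"pos": [0.06,0,0]}]'
python3 steer.py '[{"finger_gap": 1,"pos": [0.01,0.01,-0.05]},{"finger_gap": 1,"pos": [0.02,0.06,-0.1]},{"finger_gap": 1,"pos": [0.02,0.11,-0.13]},{"finger_gap": 1,"pos": [0.02,0.14,-0.13]},{"finger_gap": 1,"pos": [0.02,0.14,-0.13]}]'
python3 tr.py
python3 - <<'E'
from station import r
from h import *
d=r.capture('side');np.savez('/tmp/s9.npz',**d);print('side',blob(d,(240,165,340,260),.047,.0575,lambda p:p[...,0]>1.25*p[...,2]))
cv2.imwrite('pics/s9.png',cv2.resize(d['pixels'][130:300,180:360,::-1],None,fx=3,fy=3))
E
```

```text
time_s: 27.7
tcp_pos: [0.5361, -0.2082, 0.0202]
ee_rot: [[-0.023, -1.0, -0.001], [-1.0, 0.023, 0.001], [-0.001, 0.001, -1.0]]
wrist_force: [0.2, 0.1, -0.3]
gripper_width: 1.003
gripper_force: 0.0
time_s: 28.2
tcp_pos: [0.3922, -0.2232, 0.1522]
ee_rot: [[-0.022, -1.0, 0.0], [-1.0, 0.022, 0.002], [-0.002, -0.0, -1.0]]
wrist_force: [1.1, 0.2, -0.6]
gripper_width: 1.0
gripper_force: 0.0
tray (array([550.2, -57.1]), array([ 78.8, 137.6]), 0.4, 171, array([568.4, -68.4,  52.4]), array([47.6, 52.5, 56.5]))
[ 0.39555103 -0.22380078  0.15157692] [-0.02968335  0.01265055 -0.01782821] 0.9991659021986383
wrist rim (array([ 484.2, -101.4]), array([50.9, 56.2]), 88.9) 529
side (array([524.9,  -9.6]), array([245.7, 132.3]), 88.9, 699, array([525.6,  -0.6,  51.5]), array([47.6, 51.5, 55.8]))
```

```bash
python3 - <<'E'
from station import r
from h import *
s=r.sense();print(s['joints'],totool(s,[.388,-.006,.15]))
E
python3 steer.py '[{"finger_gap": 0.7,"pos": [-0.05,0,0],"turn_vec": [0,0,-0.0889]},{"finger_gap": 0.7,"pos": [-0.1,0,0],"turn_vec": [0,0,-0.1778]},{"finger_gap": 0.7,"pos": [-0.15,0,0],"turn_vec": [0,0,-0.2667]},{"finger_gap": 0.7,"pos": [-0.19,0,0],"turn_vec": [0,0,-0.3556]},{"finger_gap": 0.7,"pos": [-0.218,0,0],"turn_vec": [0,0,-0.4444]},{"finger_gap": 0.7,"pos": [-0.218,0,0],"turn_vec": [0,0,-0.5333]},{"finger_gap": 0.7,"pos": [-0.218,0,0],"turn_vec": [0,0,-0.6222]},{"finger_gap": 0.7,"pos": [-0.218,0,0],"turn_vec": [0,0,-0.7111]}]'
python3 steer.py '[{"finger_gap": 0.7,"turn_vec": [0,0,-0.0889]},{"finger_gap": 0.7,"turn_vec": [0,0,-0.1778]},{"finger_gap": 0.7,"turn_vec": [0,0,-0.2667]},{"finger_gap": 0.7,"turn_vec": [0,0,-0.2889]},{"finger_gap": 0.7,"turn_vec": [0,0,-0.2889]}]'
python3 - <<'E'
from station import r
from h import *
s=r.sense();print(s['tcp_pos'],s['joints'],totool(s,[.386,-.006,.018]))
c=r.capture('wrist');cv2.imwrite('pics/w10.png',c['pixels'][...,::-1])
t=r.capture('top');print('tray',blob(t,(240,165,390,270),.046,.0575,lambda p:(p[...,0]>1.25*p[...,2])))
W=pts(c);q=W[(W[...,0]>.4)&(W[...,0]<.445)&(np.abs(W[...,1]+.006)<.06)&(W[...,2]>.028)&(W[...,2]<.042)&(c['pixels'].max(-1)<110)];print(rect(q[:,:2]),len(q))
E
```

```text
[-8.93362118e+00  9.60866955e+00 -2.84277207e+01 -3.59704182e-02
 -5.19058379e+01  7.81286619e+00] [-0.2178  0.0131  0.0012]
time_s: 29.15
tcp_pos: [0.4019, -0.0049, 0.15]
ee_rot: [[0.893, -0.449, -0.002], [-0.449, -0.893, -0.0], [-0.002, 0.001, -1.0]]
wrist_force: [0.0, 0.1, -0.1]
gripper_width: 0.703
gripper_force: 0.0
time_s: 29.65
tcp_pos: [0.4018, -0.0055, 0.1501]
ee_rot: [[1.0, -0.019, -0.002], [-0.019, -1.0, -0.0], [-0.002, 0.001, -1.0]]
wrist_force: [0.5, 0.6, -0.4]
gripper_width: 0.699
gripper_force: 0.0
[ 0.40176539 -0.00553679  0.1500728 ] [ 2.26322380e+01  4.36588346e+00 -3.49556395e+01 -2.03504808e-02
 -5.07862242e+01  6.62704833e+01] [-0.0155  0.0007  0.1321]
tray (array([524.7,   8.1]), array([205.2, 133.1]), 88.8, 311, array([541.2,  22.1,  52.4]), array([47.6, 52.6, 56.5]))
(array([430.5,  -6.2]), array([108.8,  29.7]), 89.5) 2366
```

```bash
python3 steer.py '[{"finger_gap": 0.7,"pos": [-0.0155,0.001,0.04]},{"finger_gap": 0.7,"pos": [-0.0155,0.001,0.08]},{"finger_gap": 0.7,"pos": [-0.0155,0.001,0.12]},{"finger_gap": 0.7,"pos": [-0.0155,0.001,0.13]},{"finger_gap": 0.7,"pos": [-0.0155,0.001,0.13]}]'
python3 steer.py '[{"finger_gap": 0.7,"pos": [0.01,0,0]},{"finger_gap": 0.7,"pos": [0.018,0,0]},{"finger_gap": 0.7,"pos": [0.026,0,0]},{"finger_gap": 0.7,"pos": [0.034,-0.001,0]},{"finger_gap": 0.7,"pos": [0.042,-0.001,0]},{"finger_gap": 0.7,"pos": [0.05,-0.001,0]},{"finger_gap": 0.7,"pos": [0.058,-0.002,0]},{"finger_gap": 0.7,"pos": [0.065,-0.002,0]}]'
python3 tr.py
python3 - <<'E'
from station import r
from h import *
d=r.capture('side');print('side',blob(d,(230,165,340,260),.047,.0575,lambda p:p[...,0]>1.25*p[...,2]))
E
```

```text
time_s: 30.25
tcp_pos: [0.3843, -0.0074, 0.0191]
ee_rot: [[1.0, -0.02, -0.005], [-0.02, -1.0, -0.002], [-0.005, 0.002, -1.0]]
wrist_force: [-0.4, -0.8, 0.3]
gripper_width: 0.697
gripper_force: 0.0
time_s: 31.05
tcp_pos: [0.4486, -0.0073, 0.0214]
ee_rot: [[1.0, -0.022, -0.005], [-0.022, -1.0, -0.001], [-0.005, 0.001, -1.0]]
wrist_force: [-5.9, 0.3, 3.4]
gripper_width: 0.706
gripper_force: 2.8
tray (array([567.8, -39.8]), array([173.7, 132.4]), 88.6, 271, array([592.2, -65.8,  51.8]), array([46.9, 52. , 56.5]))
[ 0.45067215 -0.00683335  0.0215562 ] [-0.47991731  0.73752893 -0.05597238] 0.6999938540750685
wrist rim (array([531.3, -10.1]), array([199.1,  53.5]), 88.8) 13276
side (array([571.6,   8.3]), array([212. , 132.5]), 88.7, 592, array([572.3,  23.8,  51.4]), array([47.6, 51.3, 55.9]))
```

```bash
python3 steer.py '[{"finger_gap": 0.7,"pos": [0.008,0,0]},{"finger_gap": 0.7,"pos": [0.016,0,0]},{"finger_gap": 0.7,"pos": [0.024,-0.001,0]},{"finger_gap": 0.7,"pos": [0.032,-0.001,0]},{"finger_gap": 0.7,"pos": [0.04,-0.001,0]},{"finger_gap": 0.7,"pos": [0.048,-0.001,0]},{"finger_gap": 0.7,"pos": [0.055,-0.001,0]},{"finger_gap": 0.7,"pos": [0.06,-0.001,0]}]'
python3 - <<'E'
from station import r
from h import *
c=r.capture('wrist');W=pts(c);s=r.sense();x=s['tcp_pos'][0];print(s['tcp_pos'])
q=W[(W[...,2]>.05)&(W[...,2]<.0555)&(W[...,0]>x+.02)&(W[...,0]<.65)&(c['pixels'][...,0]>1.2*c['pixels'][...,2].astype(float))];print('rim',rect(q[:,:2]),len(q))
# front wall line yaw
f=W[(W[...,2]>.05)&(W[...,2]<.0555)&(W[...,0]>x+.045)&(W[...,0]<x+.065)];p=np.polyfit(f[:,1],f[:,0],1);print('front slope deg',np.degrees(p[0]),rect(f[:,:2]))
cv2.imwrite('pics/w11.png',c['pixels'][...,::-1])
E
```

```text
time_s: 32.0
tcp_pos: [0.5093, -0.007, 0.0212]
ee_rot: [[1.0, -0.021, -0.003], [-0.021, -1.0, -0.0], [-0.003, 0.001, -1.0]]
wrist_force: [-5.5, -0.2, 3.1]
gripper_width: 0.697
gripper_force: 2.9
[ 0.5106226  -0.00680094  0.02126066]
rim (array([590. , -10.3]), array([198.3,  53.2]), 88.8) 13396
front slope deg 1.2643600111952316 (array([569.9,  -9.8]), array([198.3,  12.9]), 88.9)
```

View pics/w11.png

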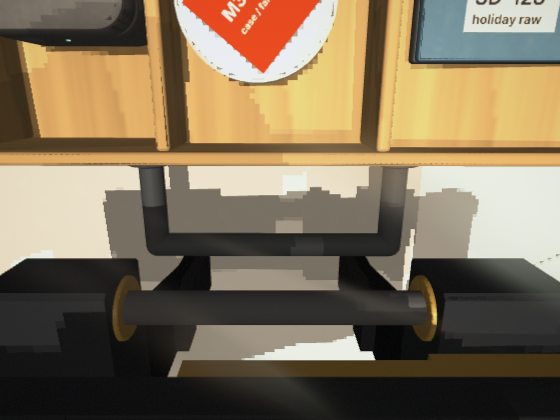

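The handle bar at row 243 lies square against both fingers (columns 195 and 357), and the tray is aligned. I'll keep pushing.

```bash
python3 steer.py '[{"finger_gap": 0.7,"pos": [0.008,0,0]},{"finger_gap": 0.7,"pos": [0.016,0,0]},{"finger_gap": 0.7,"pos": [0.024,0,0]},{"finger_gap": 0.7,"pos": [0.032,0,0]},{"finger_gap": 0.7,"pos": [0.04,0,0]},{"finger_gap": 0.7,"pos": [0.047,0,0]},{"finger_gap": 0.7,"pos": [0.053,0,0]},{"finger_gap": 0.7,"pos": [0.056,0,0]}]'
python3 steer.py '[{"finger_gap": 0.7,"pos": [0.002,0,0]},{"finger_gap": 0.7,"pos": [0.004,0,0]},{"finger_gap": 0.7,"pos": [0.004,0,0]}]'
python3 steer.py '[{"finger_gap": 0.7,"pos": [0.001,0,0]},{"finger_gap": 0.7,"pos": [0.002,0,0]},{"finger_gap": 0.7,"pos": [0.002,0,0]}]'
python3 tr.py
```

```text
time_s: 32.85
tcp_pos: [0.5672, -0.0077, 0.021]
ee_rot: [[1.0, -0.02, 0.0], [-0.02, -1.0, 0.0], [0.0, -0.0, -1.0]]
wrist_force: [-4.3, 0.0, 2.7]
gripper_width: 0.7
gripper_force: 2.6
time_s: 33.15
tcp_pos: [0.5706, -0.0078, 0.021]
ee_rot: [[1.0, -0.02, 0.0], [-0.02, -1.0, 0.0], [0.0, -0.0, -1.0]]
wrist_force: [-3.9, 0.1, 1.7]
gripper_width: 0.699
gripper_force: 1.9
time_s: 33.45
tcp_pos: [0.5723, -0.0079, 0.0211]
ee_rot: [[1.0, -0.02, -0.0], [-0.02, -1.0, 0.0], [-0.0, -0.0, -1.0]]
wrist_force: [-5.1, 0.2, 1.7]
gripper_width: 0.701
gripper_force: 2.2
tray (array([ 637.7, -117.7]), array([12.3, 28.6]), 85.6, 22, array([ 635.7, -120.1,   52.1]), array([47.3, 53.1, 56.6]))
[ 0.57234611 -0.00785353  0.02104204] [-0.17220315  1.45802793 -0.05913415] 0.6985438175808187
wrist rim (array([640.1, -10.8]), array([198.4,  27.7]), 88.9) 10260
```

```bash
python3 steer.py '[{"finger_gap": 0.7,"pos": [0.001,0,0]},{"finger_gap": 0.7,"pos": [0.002,0,0]},{"finger_gap": 0.7,"pos": [0.002,0,0]}]'
python3 steer.py '[{"finger_gap": 0.7,"pos": [0.001,0,0]},{"finger_gap": 0.7,"pos": [0.002,0,0]},{"finger_gap": 0.7,"pos": [0.002,0,0]}]'
python3 steer.py '[{"finger_gap": 0.7,"pos": [0.001,0,0]},{"finger_gap": 0.7,"pos": [0.002,0,0]},{"finger_gap": 0.7,"pos": [0.002,0,0]}]' | tail -6
```

```text
time_s: 33.85
tcp_pos: [0.5742, -0.0079, 0.021]
ee_rot: [[1.0, -0.02, -0.001], [-0.02, -1.0, -0.0], [-0.001, 0.0, -1.0]]
wrist_force: [-4.8, 0.2, 2.0]
gripper_width: 0.701
gripper_force: 2.5
time_s: 34.15
tcp_pos: [0.5744, -0.0081, 0.021]
ee_rot: [[1.0, -0.02, -0.004], [-0.02, -1.0, -0.001], [-0.004, 0.001, -1.0]]
wrist_force: [-8.7, 0.9, 5.6]
gripper_width: 0.701
gripper_force: 4.3
time_s: 34.45
tcp_pos: [0.5747, -0.0084, 0.0209]
ee_rot: [[1.0, -0.02, -0.008], [-0.02, -1.0, -0.001], [-0.008, 0.001, -1.0]]
wrist_force: [-12.4, 1.1, 8.3]
gripper_width: 0.701
gripper_force: 6.0
```

It met the stop at tool x 0.574, as predicted. I'll back off, clear away and verify.

```bash
python3 steer.py '[{"finger_gap": 0.7,"pos": [-0.02,0,0]},{"finger_gap": 0.7,"pos": [-0.05,0,0]},{"finger_gap": 0.7,"pos": [-0.09,0,-0.05]},{"finger_gap": 0.7,"pos": [-0.12,0.02,-0.1]},{"finger_gap": 0.7,"pos": [-0.12,0.07,-0.15]},{"finger_gap": 0.7,"pos": [-0.12,0.12,-0.15]},{"finger_gap": 0.7,"pos": [-0.12,0.17,-0.15]},{"finger_gap": 0.7,"pos": [-0.12,0.22,-0.15]}]'
python3 steer.py '[{"finger_gap": 0.7,"pos": [0,0.05,0]},{"finger_gap": 0.7,"pos": [0,0.1,0]},{"finger_gap": 0.7,"pos": [0,0.1,0]}]' | tail -5
python3 - <<'E'
from station import r
from h import *
t=r.capture('top');d=r.capture('side');org=lambda p:(p[...,0]>1.5*p[...,2])&(p[...,0]>70)
print('riser',blob(t,(238,130,362,190),.062,.080,org));print('ruler',blob(t,(238,130,362,190),.083,.11))
print('tray vis',blob(t,(238,165,362,215),.046,.058,lambda p:p[...,0]>1.25*p[...,2]),blob(d,(200,165,300,270),.047,.0575,lambda p:p[...,0]>1.25*p[...,2]))
print('handle',blob(t,(260,190,350,225),.025,.045,lambda p:p.max(-1)<90))
P=pts(t);print('tape',blob(t,(398,202,425,230),.01,.03))
a=cv2.resize(t['pixels'][120:270,80:450,::-1],(800,324));b=cv2.resize(d['pixels'][130:290,160:380,::-1],(376,274));im=np.zeros((600,800,3),np.uint8);im[:324]=a;im[324:598,:376]=b;cv2.imwrite('pics/end.png',im)
E
```

```text
time_s: 35.25
tcp_pos: [0.4584, -0.1973, 0.1725]
ee_rot: [[1.0, -0.017, 0.011], [-0.017, -1.0, -0.002], [0.011, 0.002, -1.0]]
wrist_force: [0.4, 0.5, -0.0]
gripper_width: 0.702
gripper_force: 0.0
tcp_pos: [0.4551, -0.3012, 0.1701]
ee_rot: [[1.0, -0.026, 0.006], [-0.026, -1.0, -0.004], [0.007, 0.004, -1.0]]
wrist_force: [0.5, -0.6, -0.1]
gripper_width: 0.7
gripper_force: 0.0
riser (array([679.3,  -8.6]), array([284.8,  54. ]), 89.8, 1618, array([679.4,  -9.8,  71. ]), array([65.9, 70.9, 76.2]))
ruler (array([722.1, -11.6]), array([248.7,  14.7]), 89.7, 381, array([721.5, -11.5,  91.4]), array([84.9, 91.6, 96.8]))
tray vis (array([639.8, -60.1]), array([126.5,  27.3]), 89.0, 106, array([632.6, -65.8,  52.4]), array([47.8, 52.5, 57.5])) (array([642.4,  -5.3]), array([266.9,  28.8]), 89.1, 171, array([638.1,   8.1,  52.3]), array([47.9, 52.7, 56. ]))
handle (array([601.7,  -7.4]), array([ 34.9, 110.1]), 1.2, 172, array([596.1,  -6.4,  35.5]), array([30.4, 35.4, 40.9]))
tape None
```

View pics/end.png

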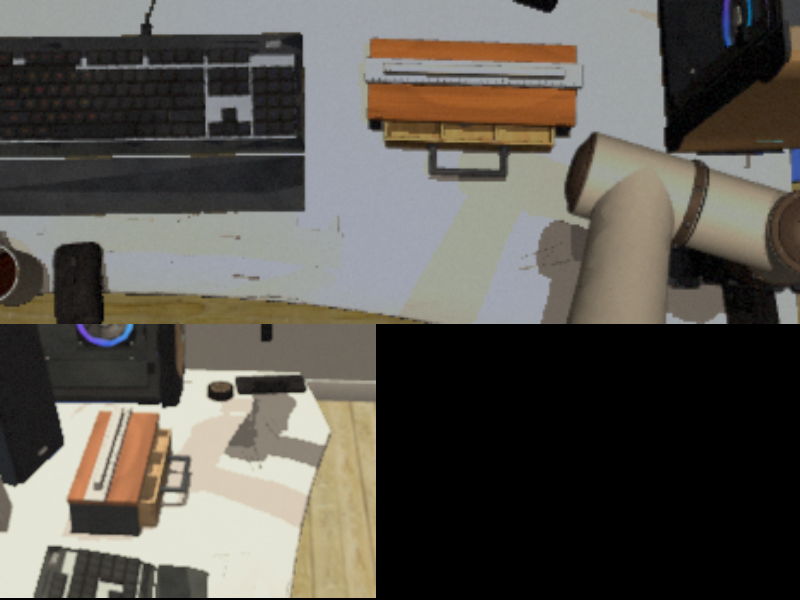

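The tray sits square under the riser with its handle at (468,163), the ruler lies flat on top at (470,73), and the tape, phone and mouse are in place. I'll hand it in.

```bash
python3 steer.py '[{"finger_gap": 0.7},{"finger_gap": 0.7},{"finger_gap": 0.7}]' | head -1; python3 -c "
from station import r
print(r.finish_job())"
```

```text
time_s: 35.95
the job is handed in; nothing more can be done
None
```

The job is handed in at about 36 s of the 72 s: the tray is packed, was checked with the ruler, and sits square against the stop under the riser, with the ruler flat back on top; no verdict was returned.

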